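# Load the bead cooling box

## Robot

A 6-joint arm with a two-finger parallel gripper is mounted at the origin on the work surface. World frame = base frame: x ahead of the robot, y to its left, z up, the work surface at z = 0. Lengths are in mm, angles in rad, forces in N, time in s.
With the tool pointing down it reaches from about 325 to 900 mm from the base axis. Payload 6.1 kg.
Tool frame: the origin (TCP) lies midway between the tips of the shut fingers; the grasp point (between the pads) lies manip.grasp_offset behind it (manip.grasp_offset is the distance from the TCP to the grasp point, in mm); z points along the fingers, y is the line along which they close (so a half turn about z gives the same grasp; the last joint's range is limited). The gripper opens to 87 mm and grips with 3 to 60 N. Pads are 19 mm wide; open, the fingers measure 117 mm over their backs; the gripper's body (75 mm by 190 mm) begins 51 mm behind the grasp point.
Start: joints at [-1.255, 0.22, 1.526, -0, 1.395, -0.126], TCP at [267.222, -564.985, 222.538] pointing down, gripper open.
Joint ranges: [-2.98, 2.98], [-0.91, 2.08], [0.09, 2.57], [-1.24, 4.39], [0.2, 2.65], [-2.68, 2.68]. Speed limits (rad/s): [2.57, 2.57, 3.01, 3.14, 3.14, 3.14].

## Interface

Orientations are given as a unit quaternion [w, x, y, z].
In Python, from cell import manip gives the robot as it stands.
- The arm moves only by the tool carry_out, never from a script. Its argument "series" is a list of rows, each a list of 2 entries, a list of its own where there are three numbers: the shift along the tool's x, y, z in units of 25 mm (1.0 is 25 mm), then the turn, a rotation vector about the tool's x, y, z in units of 8 degrees (1.0 is 8 degrees). In form: [[[x, y, z], [ax, ay, az]], ...]. A call has 1 to 20 rows; each row shifts and turns the commanded pose from where the row before left it, along the tool's axes as they then stand; what a row does not reach is not made up. A row lasts 1/10 s, in which the tool goes at most 50 mm and 8.59 degrees, less where a joint would pass 70% of its speed; a pose out of reach is approached as far as the arm can. A call is refused whole if a number of a shift passes 1 or a number of a turn 1, either way. A call with a gripper value outside its range is refused whole. "grip" is the finger opening in mm, from 0 to 87, set as the call begins (left out, the last holds). The fingers move at their own pace and stop on an object; "grip_force" is the grip in N (left out, the last holds). Time passes only in rows, so rows that do not move let the fingers close. It gives the time, the measured TCP pose, the force, the opening and the grip force at its end, in the units of the state.
- manip.get_state(): the state, without advancing time (a new reading comes with each control period).
- manip.grab_frame(name): name is "scene" or "top" or "wrist"; returns a dict with "img" (384x512x3 uint8, red, green, blue), "fx", "fy", "cx", "cy" (pixels), "k1" (the pictures are not rectified: a ray, as slopes to the right and down, at radius r is drawn at 1 + k1 r^2 times it, then the intrinsics apply), "R" (3x3) and "t" (3): a world point X has camera coordinates R X + t; the wrist camera has in their place "T_tool_cam" (4x4, takes a point from camera to tool coordinates, whose origin is the TCP and whose axes are the flange's). Camera axes: x right, y down, z forward; pixel columns grow to the right and rows downward; lengths in mm; the calibration is good to about 2 mm. A picture is of the moment at which its call begins: read the wrist's pose just before it. There is no depth.
- manip.finish_job(): hands the job in; it is judged then, once.
The state is a dict: "clock": time; "q": joint angles; "joint_velocities": joint speeds; "tau": joint torques, N m; "ee_pos": TCP position; "tool_rot": TCP orientation; "contact_force": force on the tool from outside, world axes, zero at the start; "wrist_torque": the same for the moment, N m; "finger_gap": finger opening in mm; "gripper_force": force on a finger pad.
Only numpy, scipy, OpenCV 4.12 (cv2) and the standard library are available. Lean on these libraries where they do the work, as an engineer would, in place of code of your own. Each camera call takes 0.05 s, during which the arm holds its last target. There are 200 camera calls.

## Task

Lift the lid off the cooling box and set it flat on the two wooden bearers. Then lay every glass piece from the bench across the two notched rails in the box, each level in a pair of free notches, leaving the piece that is already cooling in there where it lies, and put the lid back on so that it sits fully home. Leave the other things on the bench where they are.

Things in the scene. Friction and masses are not known exactly. Their poses are not given: they have to be found in the camera images.
- cooling_box: Fixed open steel box 170 (x) x 296 (y) x 60 mm high, walls 8 mm, left or right on the bench. Origin: centre of its underside. Inside, two dark steel rails along y at x = -42 and +42 mm, 12 mm thick, tops 40 mm up. Each has five 90 degree V notches, 20 mm wide, 10 mm deep, at y = -100, -50, 0, 50, 100 mm; mandrels lie across both rails, along x, axis then 36 mm above the origin.
- lid: Loose steel lid 178 (x) x 304 (y) x 6 mm, 0.45 kg, on the box at the start. Origin: centre of the plate's underside: 60 mm above the box's origin when home, 33 mm above the bench on the bearers. Below it a plug 144 x 270 x 8 mm, 5 mm play each side in the box; above it a wooden bar handle along y, 16 mm wide, 110 long, 20 tall, centre 38 mm above the origin. Either way round fits.
- bearers: Fixed rest for the lid: two wooden bars 200 mm long (its x), 26 mm wide, 25 mm high, centred at y = -90 and +90 mm. Origin: on the bench midway between them, z up. It lies across the bench from the box.
- piece_a: Glass piece on its mandrel, loose on the bench; three or four of pieces a, b, c, d are there, an absent one reads None. A square glass bead 36 mm long (x), 24 x 24 mm across, in the middle of a round steel mandrel 8 mm thick and 130 mm long (x). Origin: centre of the bead, 12 mm above the bench. 0.1 kg.
- piece_b: Glass piece on its mandrel, loose on the bench; three or four of pieces a, b, c, d are there, an absent one reads None. A square glass bead 36 mm long (x), 24 x 24 mm across, in the middle of a round steel mandrel 8 mm thick and 130 mm long (x). Origin: centre of the bead, 12 mm above the bench. 0.1 kg.
- piece_c: Glass piece on its mandrel, loose on the bench; three or four of pieces a, b, c, d are there, an absent one reads None. A square glass bead 36 mm long (x), 24 x 24 mm across, in the middle of a round steel mandrel 8 mm thick and 130 mm long (x). Origin: centre of the bead, 12 mm above the bench. 0.1 kg.
- piece_d: Glass piece on its mandrel, loose on the bench; three or four of pieces a, b, c, d are there, an absent one reads None. A square glass bead 36 mm long (x), 24 x 24 mm across, in the middle of a round steel mandrel 8 mm thick and 130 mm long (x). Origin: centre of the bead, 12 mm above the bench. 0.1 kg.
- cooling_1: A glass piece of the same kind and size as piece_a (origin at the bead's centre, x along the mandrel), already lying in the box in the notches at y = -100 mm; only one of cooling_1 to cooling_5 is there, the others are absent (None).
- cooling_2: A glass piece of the same kind and size as piece_a (origin at the bead's centre, x along the mandrel), already lying in the box in the notches at y = -50 mm; only one of cooling_1 to cooling_5 is there, the others are absent (None).
- cooling_3: A glass piece of the same kind and size as piece_a (origin at the bead's centre, x along the mandrel), already lying in the box in the notches at y = +0 mm; only one of cooling_1 to cooling_5 is there, the others are absent (None).
- cooling_4: A glass piece of the same kind and size as piece_a (origin at the bead's centre, x along the mandrel), already lying in the box in the notches at y = +50 mm; only one of cooling_1 to cooling_5 is there, the others are absent (None).
- cooling_5: A glass piece of the same kind and size as piece_a (origin at the bead's centre, x along the mandrel), already lying in the box in the notches at y = +100 mm; only one of cooling_1 to cooling_5 is there, the others are absent (None).
- tin: Bystander: squat round steel tin, 44 mm across, 34 mm high, origin under its centre.
- graphite: Bystander: black graphite block 55 x 28 x 22 mm, origin under its centre.

How it is judged (in metres and radians):
On the way, in this order (a step that is already met when the one before it is completed fails the run):
1. the lid lies flat and at rest on the two bearers, let go (horizontal distance between lid and bearers below 0.06 m and z of lid in the frame of bearers between 0.03 and 0.037 m and angle between lid's own z axis and vertical below 0.06 rad and linear speed of lid below 0.03 m/s and contact force between the fingers and lid below 0.3 N), for 0.2 s.
2. every piece from the bench rests level in a pair of notches, let go (z of piece_a in the frame of cooling_box between 0.0325 and 0.0385 m and x of piece_a in the frame of cooling_box between -0.02 and 0.02 m and angle between the x axis of each of piece_a, piece_b, piece_c, piece_d and the x axis of cooling_box, either way round below 0.08 rad and angle between piece_a's own x axis and vertical between 1.51 and 1.63 rad and (y of piece_a in the frame of cooling_box between -0.106 and -0.094 m or y of piece_a in the frame of cooling_box between -0.056 and -0.044 m or y of piece_a in the frame of cooling_box between -0.006 and 0.006 m or y of piece_a in the frame of cooling_box between 0.044 and 0.056 m or y of piece_a in the frame of cooling_box between 0.094 and 0.106 m) and linear speed of each of piece_a, piece_b, piece_c, piece_d below 0.03 m/s and z of piece_b in the frame of cooling_box between 0.0325 and 0.0385 m and x of piece_b in the frame of cooling_box between -0.02 and 0.02 m and angle between piece_b's own x axis and vertical between 1.51 and 1.63 rad and (y of piece_b in the frame of cooling_box between -0.106 and -0.094 m or y of piece_b in the frame of cooling_box between -0.056 and -0.044 m or y of piece_b in the frame of cooling_box between -0.006 and 0.006 m or y of piece_b in the frame of cooling_box between 0.044 and 0.056 m or y of piece_b in the frame of cooling_box between 0.094 and 0.106 m) and z of piece_c in the frame of cooling_box between 0.0325 and 0.0385 m and x of piece_c in the frame of cooling_box between -0.02 and 0.02 m and angle between piece_c's own x axis and vertical between 1.51 and 1.63 rad and (y of piece_c in the frame of cooling_box between -0.106 and -0.094 m or y of piece_c in the frame of cooling_box between -0.056 and -0.044 m or y of piece_c in the frame of cooling_box between -0.006 and 0.006 m or y of piece_c in the frame of cooling_box between 0.044 and 0.056 m or y of piece_c in the frame of cooling_box between 0.094 and 0.106 m) and z of piece_d in the frame of cooling_box between 0.0325 and 0.0385 m and x of piece_d in the frame of cooling_box between -0.02 and 0.02 m and angle between piece_d's own x axis and vertical between 1.51 and 1.63 rad and (y of piece_d in the frame of cooling_box between -0.106 and -0.094 m or y of piece_d in the frame of cooling_box between -0.056 and -0.044 m or y of piece_d in the frame of cooling_box between -0.006 and 0.006 m or y of piece_d in the frame of cooling_box between 0.044 and 0.056 m or y of piece_d in the frame of cooling_box between 0.094 and 0.106 m) and contact force between the fingers and piece_a below 0.3 N and contact force between the fingers and piece_b below 0.3 N and contact force between the fingers and piece_c below 0.3 N and contact force between the fingers and piece_d below 0.3 N), for 0.2 s.
3. the lid is back on the box, fully home (horizontal distance between lid and cooling_box below 0.012 m and z of lid in the frame of cooling_box between 0.057 and 0.063 m and angle between the x axis of lid and the x axis of cooling_box, either way round below 0.1 rad and angle between lid's own z axis and vertical below 0.03 rad and linear speed of lid below 0.03 m/s), for 0.2 s.
At the end, for the whole second after the job is handed in: Lid home on the box (centre within 12 mm, turned under 0.1 rad, height within 3 mm, level); every piece along the box's x in a pair of notches (within 6 mm across, 3 mm in height, level within 0.06 rad); the piece already there within 20 mm of its place; all at rest (all of step 3 and z of piece_a in the frame of cooling_box between 0.0325 and 0.0385 m and x of piece_a in the frame of cooling_box between -0.02 and 0.02 m and angle between the x axis of each of piece_a, piece_b, piece_c, piece_d, cooling_1, cooling_2, cooling_3, cooling_4, cooling_5 and the x axis of cooling_box, either way round below 0.08 rad and angle between piece_a's own x axis and vertical between 1.51 and 1.63 rad and (y of piece_a in the frame of cooling_box between -0.106 and -0.094 m or y of piece_a in the frame of cooling_box between -0.056 and -0.044 m or y of piece_a in the frame of cooling_box between -0.006 and 0.006 m or y of piece_a in the frame of cooling_box between 0.044 and 0.056 m or y of piece_a in the frame of cooling_box between 0.094 and 0.106 m) and linear speed of each of piece_a, piece_b, piece_c, piece_d, cooling_1, cooling_2, cooling_3, cooling_4, cooling_5 below 0.03 m/s and z of piece_b in the frame of cooling_box between 0.0325 and 0.0385 m and x of piece_b in the frame of cooling_box between -0.02 and 0.02 m and angle between piece_b's own x axis and vertical between 1.51 and 1.63 rad and (y of piece_b in the frame of cooling_box between -0.106 and -0.094 m or y of piece_b in the frame of cooling_box between -0.056 and -0.044 m or y of piece_b in the frame of cooling_box between -0.006 and 0.006 m or y of piece_b in the frame of cooling_box between 0.044 and 0.056 m or y of piece_b in the frame of cooling_box between 0.094 and 0.106 m) and z of piece_c in the frame of cooling_box between 0.0325 and 0.0385 m and x of piece_c in the frame of cooling_box between -0.02 and 0.02 m and angle between piece_c's own x axis and vertical between 1.51 and 1.63 rad and (y of piece_c in the frame of cooling_box between -0.106 and -0.094 m or y of piece_c in the frame of cooling_box between -0.056 and -0.044 m or y of piece_c in the frame of cooling_box between -0.006 and 0.006 m or y of piece_c in the frame of cooling_box between 0.044 and 0.056 m or y of piece_c in the frame of cooling_box between 0.094 and 0.106 m) and z of piece_d in the frame of cooling_box between 0.0325 and 0.0385 m and x of piece_d in the frame of cooling_box between -0.02 and 0.02 m and angle between piece_d's own x axis and vertical between 1.51 and 1.63 rad and (y of piece_d in the frame of cooling_box between -0.106 and -0.094 m or y of piece_d in the frame of cooling_box between -0.056 and -0.044 m or y of piece_d in the frame of cooling_box between -0.006 and 0.006 m or y of piece_d in the frame of cooling_box between 0.044 and 0.056 m or y of piece_d in the frame of cooling_box between 0.094 and 0.106 m) and z of cooling_1 in the frame of cooling_box between 0.0325 and 0.0385 m and x of cooling_1 in the frame of cooling_box between -0.02 and 0.02 m and angle between cooling_1's own x axis and vertical between 1.51 and 1.63 rad and (y of cooling_1 in the frame of cooling_box between -0.106 and -0.094 m or y of cooling_1 in the frame of cooling_box between -0.056 and -0.044 m or y of cooling_1 in the frame of cooling_box between -0.006 and 0.006 m or y of cooling_1 in the frame of cooling_box between 0.044 and 0.056 m or y of cooling_1 in the frame of cooling_box between 0.094 and 0.106 m) and z of cooling_2 in the frame of cooling_box between 0.0325 and 0.0385 m and x of cooling_2 in the frame of cooling_box between -0.02 and 0.02 m and angle between cooling_2's own x axis and vertical between 1.51 and 1.63 rad and (y of cooling_2 in the frame of cooling_box between -0.106 and -0.094 m or y of cooling_2 in the frame of cooling_box between -0.056 and -0.044 m or y of cooling_2 in the frame of cooling_box between -0.006 and 0.006 m or y of cooling_2 in the frame of cooling_box between 0.044 and 0.056 m or y of cooling_2 in the frame of cooling_box between 0.094 and 0.106 m) and z of cooling_3 in the frame of cooling_box between 0.0325 and 0.0385 m and x of cooling_3 in the frame of cooling_box between -0.02 and 0.02 m and angle between cooling_3's own x axis and vertical between 1.51 and 1.63 rad and (y of cooling_3 in the frame of cooling_box between -0.106 and -0.094 m or y of cooling_3 in the frame of cooling_box between -0.056 and -0.044 m or y of cooling_3 in the frame of cooling_box between -0.006 and 0.006 m or y of cooling_3 in the frame of cooling_box between 0.044 and 0.056 m or y of cooling_3 in the frame of cooling_box between 0.094 and 0.106 m) and z of cooling_4 in the frame of cooling_box between 0.0325 and 0.0385 m and x of cooling_4 in the frame of cooling_box between -0.02 and 0.02 m and angle between cooling_4's own x axis and vertical between 1.51 and 1.63 rad and (y of cooling_4 in the frame of cooling_box between -0.106 and -0.094 m or y of cooling_4 in the frame of cooling_box between -0.056 and -0.044 m or y of cooling_4 in the frame of cooling_box between -0.006 and 0.006 m or y of cooling_4 in the frame of cooling_box between 0.044 and 0.056 m or y of cooling_4 in the frame of cooling_box between 0.094 and 0.106 m) and z of cooling_5 in the frame of cooling_box between 0.0325 and 0.0385 m and x of cooling_5 in the frame of cooling_box between -0.02 and 0.02 m and angle between cooling_5's own x axis and vertical between 1.51 and 1.63 rad and (y of cooling_5 in the frame of cooling_box between -0.106 and -0.094 m or y of cooling_5 in the frame of cooling_box between -0.056 and -0.044 m or y of cooling_5 in the frame of cooling_box between -0.006 and 0.006 m or y of cooling_5 in the frame of cooling_box between 0.044 and 0.056 m or y of cooling_5 in the frame of cooling_box between 0.094 and 0.106 m) and distance of each of cooling_1, cooling_2, cooling_3, cooling_4, cooling_5 from where it was at the start of the episode below 0.02 m); the robot touches nothing.
It fails at once if the small round tin is moved more than 5 cm or tipped over (distance of tin from where it was at the start of the episode above 0.05 m or angle between tin's own z axis and vertical above 0.7 rad).
It fails at once if the graphite block is moved more than 5 cm or tipped over (distance of graphite from where it was at the start of the episode above 0.05 m or angle between graphite's own z axis and vertical above 0.7 rad).
Of cooling_1, cooling_2, cooling_3, cooling_4, cooling_5 only 1 to 1 are there at a start; the rules pass over those that are not, and their reading is None.
Of piece_a, piece_b, piece_c, piece_d only 3 to 4 are there at a start; the rules pass over those that are not, and their reading is None.
At some moment in a run one of lid, piece_a, piece_b, piece_c, piece_d may be knocked a few centimetres aside while the robot is not near it.
Once in a run the grip may slacken for a moment while it holds something.
It also fails if it takes over 200 s, if anything falls off the work surface, if the arm or the gripper's body presses on something with over 40 N, if the wrist force passes 120 N, or if a joint passes its speed limit or range.

## Working session

There is one attempt and no reset: what is moved stays moved. The work goes in short steps, Python scripts to look and compute and a tool call to move; the robot and the scene stay as the last step left them, time stands still between calls to the robot, and variables do not carry over. Pictures are saved under pics/ and viewed, at most 14 in all, crops included, and the job is handed in when it is done.

Besides the shell and the picture viewer there is one more tool, called after "Emit:" by a JSON object that holds its "api" and its "payload", one argument or row to a line. carry_out: Moves the arm, as the interface text tells. Its arguments: {"type":"object","properties":{"series":{"type":"array"},"grip":{"type":"number"},"grip_force":{"type":"number"}},"required":["series"]}

```bash
mkdir -p pics; ls; cat > h.py <<'E'
import numpy as np, cv2, json
from cell import manip
from scipy.spatial.transform import Rotation as Ro
def grab(name,fn=None):
    s=manip.get_state(); f=manip.grab_frame(name)
    f={k:(np.array(v) if isinstance(v,(list,tuple)) else v) for k,v in f.items()}
    if name=="wrist":
        w,x,y,z=s["tool_rot"]; Rt=Ro.from_quat([x,y,z,w]).as_matrix(); T=np.array(f["T_tool_cam"])
        Rwc=Rt@T[:3,:3]; c=Rt@T[:3,3]+np.array(s["ee_pos"])
        f["R"]=Rwc.T; f["t"]=-Rwc.T@c
    if fn: cv2.imwrite("pics/"+fn,f["img"][:,:,::-1]); np.savez("pics/"+fn+".npz",**{k:f[k] for k in("img","fx","fy","cx","cy","k1","R","t")})
    return f
def load(fn): return dict(np.load("pics/"+fn+".npz"))
def ray(f,px):
    p=np.array(px,float).reshape(-1,2); K=np.array([[f["fx"],0,f["cx"]],[0,f["fy"],f["cy"]],[0,0,1.]],float)
    u=cv2.undistortPoints(p[:,None],K,np.array([float(f["k1"]),0,0,0]))[:,0]
    d=np.c_[u,np.ones(len(u))]@f["R"]
    return -f["R"].T@f["t"], d
def onz(f,px,z):
    c,d=ray(f,px); return c+d*((z-c[2])/d[:,2])[:,None]
def tri(obs):
    A=np.zeros((3,3));b=np.zeros(3)
    for f,p in obs:
        c,d=ray(f,p); d=d[0]/np.linalg.norm(d[0]); M=np.eye(3)-np.outer(d,d); A+=M;b+=M@c
    return np.linalg.solve(A,b)
def proj(f,X):
    x=np.atleast_2d(X)@f["R"].T+f["t"]; u=x[:,:2]/x[:,2:]; r=(u**2).sum(1,keepdims=True); u=u*(1+f["k1"]*r)
    return u*[f["fx"],f["fy"]]+[f["cx"],f["cy"]]
def delta(target,yaw=None):
    """tool-frame shift in 25mm units & yaw (8deg units) for tool y-axis heading yaw (rad, world, mod pi)"""
    s=manip.get_state(); w,x,y,z=s["tool_rot"]; R=Ro.from_quat([x,y,z,w]).as_matrix()
    d=R.T@(np.array(target)-s["ee_pos"])
    print("ee",np.round(s["ee_pos"],1),"q",np.round(s["q"],2),"gap",s["finger_gap"],"t",s["clock"],"z",np.round(R[:,2],3))
    print("shift units tool axes",np.round(d/25,2))
    if yaw is not None:
        cur=np.arctan2(R[1,1],R[0,1]); e=(yaw-cur+np.pi/2)%np.pi-np.pi/2
        print("turn z units",np.round(-np.degrees(e)/8,2),"(=deg",np.degrees(e),")")
E
python3 - <<'E'
from h import *
s=manip.get_state();print({k:np.round(v,3) for k,v in s.items()},manip.grasp_offset)
a=grab("scene","scene0.png");b=grab("top","top0.png");c=grab("wrist","wrist0.png")
for f in(a,b): print(f["fx"],f["k1"],-f["R"].T@f["t"],f["R"].round(2))
print(c["T_tool_cam"])
cv2.imwrite("pics/ts0.png",cv2.resize(b["img"][:,:,::-1],(800,600),interpolation=cv2.INTER_CUBIC))
E
```

```text
pics
{'clock': np.float64(0.0), 'q': array([-1.255,  0.221,  1.528,  0.   ,  1.395, -0.126]), 'joint_velocities': array([ 0.   , -0.   , -0.001,  0.   , -0.   ,  0.001]), 'tau': array([  0.   , -49.46 , -38.738,   0.07 ,   0.057,  -0.   ]), 'ee_pos': array([ 267.033, -564.414,  221.408]), 'tool_rot': array([-0.001,  0.976,  0.219, -0.   ]), 'contact_force': array([-0.666,  0.309, -0.196]), 'wrist_torque': array([ 0.038, -0.01 ,  0.045]), 'gripper_force': np.float64(0.0), 'finger_gap': np.float64(87.096)} 18.700000000000003
385.808429873337 0.022511332965106184 [ 903.514339   -384.81492853  887.31311013] [[ 0.72  0.69  0.01]
 [ 0.59 -0.61 -0.53]
 [-0.36  0.39 -0.85]]
498.4230613251602 -0.1700292463113636 [ 358.86068231  -16.22372643 1568.75488189] [[-0.   -1.   -0.02]
 [-0.99  0.01 -0.14]
 [ 0.14  0.02 -0.99]]
[[-7.86214191e-05 -9.66096586e-01 -2.58180905e-01  7.04814860e+01]
 [ 9.99999993e-01 -5.46306731e-05 -1.00096139e-04  9.06033800e-01]
 [ 8.25979420e-05 -2.58180911e-01  9.66096584e-01 -1.62898576e+02]
 [ 0.00000000e+00  0.00000000e+00  0.00000000e+00  1.00000000e+00]]
```

View pics/ts0.png

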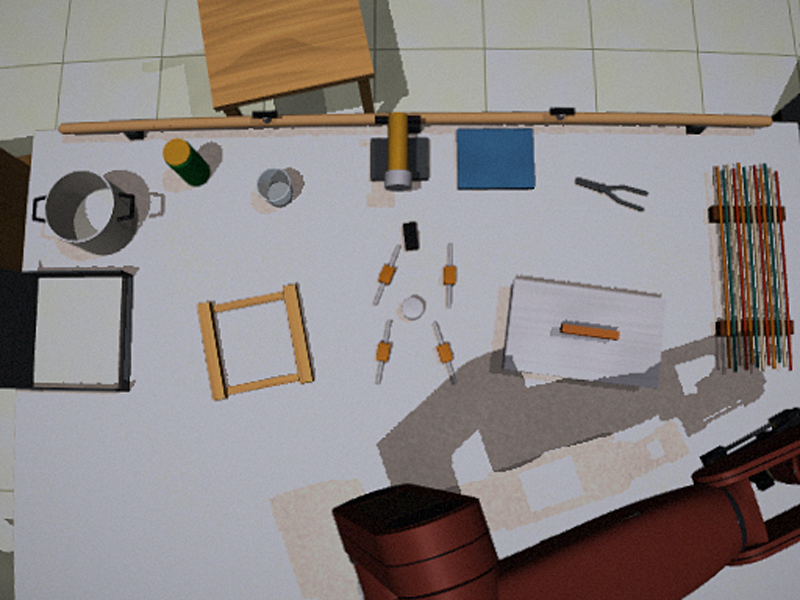

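View pics/scene0.png

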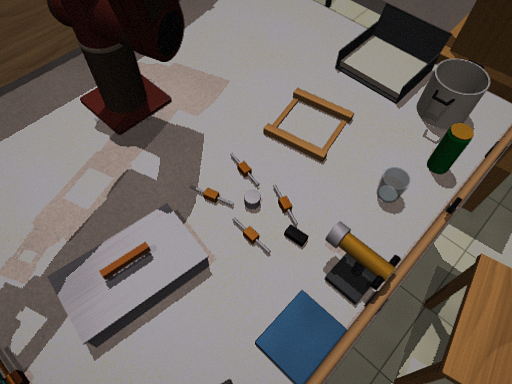

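The top view (800x600 scale) shows the box with its lid at right (585,330) and the bearers at left (257,341). Four beads are at (387,273), (450,275), (384,352) and (445,352), with the tin at (413,307) and the graphite at (411,236). The scene view agrees.

```bash
cat >> h.py <<'E'
def orange(f,smin=150,amin=15,hr=(5,16)):
    h=cv2.cvtColor(np.ascontiguousarray(f["img"]),cv2.COLOR_RGB2HSV)
    m=((h[...,0]>=hr[0])&(h[...,0]<=hr[1])&(h[...,1]>=smin)&(h[...,2]>70)).astype(np.uint8)
    n,l,st,ce=cv2.connectedComponentsWithStats(m); out=[]
    for i in range(1,n):
        if st[i,4]>=amin:
            ys,xs=np.nonzero(l==i); r=cv2.minAreaRect(np.c_[xs,ys].astype(np.float32))
            out.append((ce[i],st[i,4],r))
    return out
E
python3 - <<'E'
from h import *
for n in("top0.png","scene0.png"):
    f=load(n);print(n)
    for c,a,r in orange(f): print(c.round(1),a,np.round(r[0],1),np.round(r[1],1),round(r[2],1), onz(f,[c],12).round(0)[0])
f=load("top0.png")
for px in [(257,341),(413,307),(411,236),(585,330)]: print(px,onz(f,[np.array(px)*.64],25).round())
t,s=load("top0.png"),load("scene0.png")
for name,px,z in [("bear",[(207,350),(300,333)],25)]: print(onz(t,np.array(px)*.64,z))
E
```

```text
top0.png
[179.1  28.4] 3694 [181.2  24.3] [ 68.8 103.5] 78.7 [1123.  287.   12.]
[ 16.5 102. ] 17 [ 16.5 101.7] [6.7 3.9] 33.7 [879. 853.  12.]
[476.5 160.1] 192 [476.6 159.5] [111.3   2.4] 86.0 [ 661. -693.   12.]
[462.4 160.3] 195 [462.6 162. ] [110.3   2.2] 86.0 [ 660. -644.   12.]
[489.7 149.9] 147 [489.7 149.5] [83.3  2.2] 85.5 [ 695. -741.   12.]
[471.6 135.4] 16 [471.5 135.5] [11.  1.] 90.0 [ 744. -682.   12.]
[499.3 136.9] 16 [499.3 136.5] [9.2 1.8] 81.9 [ 740. -780.   12.]
[247.2 175.4] 75 [247.2 175.4] [ 7.  10.8] 18.4 [615.  55.  12.]
[287.2 175.9] 80 [287.5 176. ] [10.  7.] 90.0 [612. -72.  12.]
[164.8 193.3] 173 [163.  199.5] [20.1 51.1] 75.7 [559. 317.  12.]
[494.1 212. ] 80 [494.4 214. ] [42.2  2.3] 86.2 [ 491. -742.   12.]
[490.4 205.8] 25 [490.5 205.5] [19.  1.] 90.0 [ 511. -730.   12.]
[130.3 203.4] 18 [130.2 203.1] [7.7 3.6] 80.5 [527. 429.  12.]
[131.3 215.1] 24 [131.7 215. ] [12.2  3.5] 84.3 [490. 425.  12.]
[189.8 223.3] 62 [190.6 222.8] [28.4  4.8] 80.0 [463. 236.  12.]
[377.5 212.1] 198 [377.5 212.1] [35.8  5.6] 7.8 [ 495. -355.   12.]
[244.9 224.7] 82 [244.9 
[... 943 characters left out ...]
] 31.0 [981. 608.  12.]
[243.9 166.9] 82 [243.8 166.8] [12.   7.1] 45.0 [456.  70.  12.]
[210.6 193.1] 96 [210.5 193. ] [12.5  7.6] 26.6 [453. -55.  12.]
[285.  202.2] 102 [284.8 202.1] [12.5  8.5] 63.4 [614.  63.  12.]
[250.7 233. ] 118 [250.8 232.8] [13.4  8.5] 45.0 [612. -65.  12.]
[123.2 259.2] 344 [123.6 258.7] [ 6.7 54.1] 57.1 [ 440. -329.   12.]
[483.8 328.8] 6449 [476.5 318.5] [129.  69.] 90.0 [1140.  123.   12.]
[  9.7 378.7] 38 [  9.7 378.8] [11.7  3.3] 58.0 [ 487. -639.   12.]
(257, 341) [[479. 314.  25.]]
(413, 307) [[546.   1.  25.]]
(411, 236) [[690.   4.  25.]]
(585, 330) [[ 497. -343.   25.]]
[[460.51161276 416.70009787  25.        ]
 [494.5190033  227.18516158  25.        ]]
```

```bash
python3 - <<'E'
from h import *
t,s=load("top0.png"),load("scene0.png")
print("handle",tri([(t,(377.5,212.1)),(s,(123.2,259.2))]))
for a,b in [((247.2,175.4),(285,202.2)),((287.2,175.9),(250.7,233)),((244.9,224.7),(243.9,166.9)),((284.4,225.6),(210.6,193.1))]: print(tri([(t,a),(s,b)]).round(1))
# handle heading in top
d=np.array([np.cos(np.radians(7.8)),np.sin(np.radians(7.8))])*15
p=onz(t,[np.array([377.5,212.1])-d,np.array([377.5,212.1])+d],105); v=p[0]-p[1]; print("handle heading deg",np.degrees(np.arctan2(v[1],v[0])),p)
yaw=np.arctan2(v[1],v[0])-np.pi/2
delta([478,-345,230],yaw)
E
```

```text
handle [ 487.34937886 -335.00139544  102.05517938]
[615.4  56.6  19.8]
[612.6 -69.7  18.3]
[459.4  63.4  20.5]
[455.8 -59.3  19.9]
handle heading deg 81.69062905751554 [[ 493.33169034 -290.56950516  105.        ]
 [ 480.34642903 -379.47843453  105.        ]]
ee [ 267.1 -564.5  221.7] q [-1.26  0.22  1.53 -0.    1.39 -0.13] gap 87.3125843354647 t 0.15 z [-0.     0.001 -1.   ]
shift units tool axes [11.38 -4.33 -0.32]
turn z units -7.05 (=deg 56.376379312747616 )
```

Emit:
{"api": "carry_out", "payload": {
  "series": [
    [[0, 0, 0], [0, 0, -1]],
    [[0, 0, 0], [0, 0, -1]],
    [[0, 0, 0], [0, 0, -1]],
    [[0, 0, 0], [0, 0, -1]],
    [[0, 0, 0], [0, 0, -1]],
    [[0, 0, 0], [0, 0, -1]],
    [[0, 0, 0], [0, 0, -1]],
    [[0.94, 0.67, 0], [0, 0, 0]],
    [[0.94, 0.67, 0], [0, 0, 0]],
    [[0.94, 0.67, 0], [0, 0, 0]],
    [[0.94, 0.67, 0], [0, 0, 0]],
    [[0.94, 0.67, 0], [0, 0, 0]],
    [[0.94, 0.67, 0], [0, 0, 0]],
    [[0.94, 0.67, 0], [0, 0, 0]],
    [[0.94, 0.67, 0], [0, 0, 0]],
    [[0.94, 0.67, 0], [0, 0, 0]],
    [[0.94, 0.67, 0], [0, 0, 0]],
    [[0.94, 0.67, 0], [0, 0, 0]]
  ],
  "grip": 87
}}

```text
clock: 1.95
ee_pos: [489.0, -336.2, 222.2]
tool_rot: [-0.0, 0.759, 0.652, -0.0]
contact_force: [0.2, -0.1, -0.9]
finger_gap: 86.7
gripper_force: 0.0
```

Emit:
{"api": "carry_out", "payload": {
  "series": [
    [[0, 0, 0], [0, 0, 0]],
    [[0, 0, 0], [0, 0, 0]]
  ]
}}

```text
clock: 2.15
ee_pos: [488.4, -336.8, 222.2]
tool_rot: [-0.0, 0.758, 0.652, -0.0]
contact_force: [-1.1, -0.2, -0.8]
finger_gap: 87.2
gripper_force: 0.0
```

```bash
python3 - <<'E'
from h import *
f=grab("wrist","w1.png")
for c,a,r in orange(f,130,200): print(c.round(1),a,np.round(r[0],1),np.round(r[1],1),round(r[2],1),onz(f,[c],108).round(1)[0])
delta([487,-335,200],np.radians(-8.3))
E
```

```text
[263.2 181. ] 1450 [263. 182.] [104.  14.] 90.0 [ 489.6 -330.8  108. ]
ee [ 488.  -337.4  222.2] q [-0.74  0.15  1.61 -0.    1.38 -0.59] gap 87.00240560813243 t 2.2 z [-0.001  0.    -1.   ]
shift units tool axes [ 0.09 -0.05  0.89]
turn z units -0.05 (=deg 0.3658363495956554 )
```

View pics/w1.png

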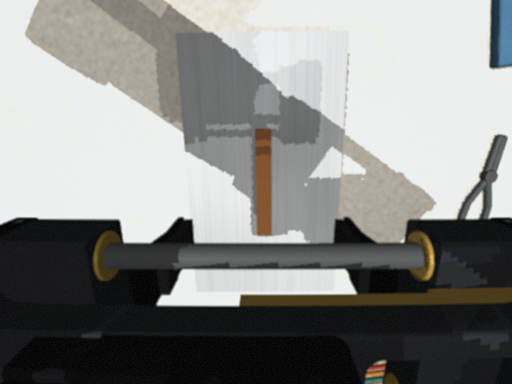

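```bash
python3 - <<'E'
from h import *
f=load("w1.png")
h=cv2.cvtColor(f["img"],cv2.COLOR_RGB2HSV); m=(h[...,0]>=4)&(h[...,0]<=18)&(h[...,1]>130)&(h[...,2]>50)
m[:100]=0;m[:,:230]=0;m[:,300:]=0;m[240:]=0
rows=range(140,232,6); cen=np.array([[np.nonzero(m[v])[0].mean(),v] for v in rows]); 
k=np.polyfit(cen[:,1],cen[:,0],1); vs=np.nonzero(m.any(1))[0]; print(k,vs.min(),vs.max())
P=onz(f,[[np.polyval(k,vs.min()-.5),vs.min()-.5],[np.polyval(k,vs.max()+.5),vs.max()+.5]],108); v=P[0]-P[1]
print(P,np.linalg.norm(v),np.degrees(np.arctan2(v[1],v[0])),P.mean(0), f["fx"])
t=load("top0.png");s=load("scene0.png")
print("h tri",tri([(t,(377.5,212.1)),(f,(263.,182.)),(s,(123.2,259.2))]),tri([(t,(377.5,212.1)),(f,(263.,182.))]))
delta([*P.mean(0)[:2],79.3],np.arctan2(v[1],v[0])-np.pi/2)
# bearers: top/scene bar colours
for n,amin in(("top0.png",20),("scene0.png",50)):
    f=load(n);h=cv2.cvtColor(f["img"],cv2.COLOR_RGB2HSV)
    m=((h[...,0]>=8)&(h[...,0]<=25)&(h[...,1]>90)&(h[...,2]>90)).astype(np.uint8)
    if n[0]=='t': m[:175]=0;m[260:]=0;m[:,:120]=0;m[:,210:]=0
    else: m[:80]=0;m[165:]=0;m[:,:255]=0;m[:,360:]=0
    ys,xs=np.nonzero(m); r=cv2.minAreaRect(np.c_[xs,ys].astype(np.float32)); bp=cv2.boxPoints(r); print(n,len(xs),r,(onz(f,bp,25)).round(1),onz(f,[r[0]],25))
E
```

```text
[1.94852941e-02 2.59613971e+02] 130 234
[[ 496.27192022 -280.38301036  108.        ]
 [ 482.00487198 -388.4268608   108.        ]] 108.98175207104016 82.47768809055776 [ 489.1383961  -334.40493558  108.        ] 282.23875996077675
h tri [ 487.95852334 -334.40765176  101.96668964] [ 488.55502495 -338.335465     84.17674835]
ee [ 488.  -337.4  222.2] q [-0.74  0.15  1.61 -0.    1.38 -0.59] gap 87.00240560813243 t 2.2 z [-0.001  0.    -1.   ]
shift units tool axes [0.13 0.03 5.72]
turn z units -0.14 (=deg 1.1435244401534215 )
top0.png 1433 ((162.14764404296875, 218.56776428222656), (63.56603240966797, 65.11457824707031), 79.11447143554688) [[557.6 446.7  25. ]
 [595.5 241.   25. ]
 [399.4 200.7  25. ]
 [360.4 402.6  25. ]] [[477.62857996 321.63687782  25.        ]]
scene0.png 1197 ((308.3037414550781, 120.40484619140625), (73.97563171386719, 53.41624069213867), 25.866357803344727) [[405.9 203.5  25. ]
 [320.6 406.9  25. ]
 [558.9 441.4  25. ]
 [620.  246.1  25. ]] [[481.21301142 320.73798688  25.        ]]
```

Lid handle is centred at image (263,182), well between the fingers. Descending to grasp.

Emit:
{"api": "carry_out", "payload": {
  "series": [
    [[0.13, 0.03, 0.8], [0, 0, -0.14]],
    [[0, 0, 0.8], [0, 0, 0]],
    [[0, 0, 0.8], [0, 0, 0]],
    [[0, 0, 0.8], [0, 0, 0]],
    [[0, 0, 0.8], [0, 0, 0]],
    [[0, 0, 0.8], [0, 0, 0]],
    [[0, 0, 0.5], [0, 0, 0]],
    [[0, 0, 0.3], [0, 0, 0]],
    [[0, 0, 0.1], [0, 0, 0]],
    [[0, 0, 0], [0, 0, 0]]
  ]
}}

```text
clock: 3.2
ee_pos: [489.7, -334.6, 80.3]
tool_rot: [0.0, 0.752, 0.659, 0.0]
contact_force: [-1.5, -0.3, -0.2]
finger_gap: 86.7
gripper_force: 0.0
```

Emit:
{"api": "carry_out", "payload": {
  "series": [
    [[0, 0, 0], [0, 0, 0]],
    [[0, 0, 0], [0, 0, 0]],
    [[0, 0, 0], [0, 0, 0]],
    [[0, 0, 0], [0, 0, 0]],
    [[0, 0, 0], [0, 0, 0]],
    [[0, 0, 0], [0, 0, 0]],
    [[0, 0, 0], [0, 0, 0]],
    [[0, 0, 0], [0, 0, 0]],
    [[0, 0, 0], [0, 0, 0]],
    [[0, 0, 0], [0, 0, 0]],
    [[0, 0, 0], [0, 0, 0]],
    [[0, 0, 0], [0, 0, 0]]
  ],
  "grip": 0,
  "grip_force": 55
}}

```text
clock: 4.4
ee_pos: [489.4, -334.1, 80.0]
tool_rot: [-0.0, 0.752, 0.659, -0.0]
contact_force: [-1.2, 0.6, 0.6]
finger_gap: 15.6
gripper_force: 55.0
```

Emit:
{"api": "carry_out", "payload": {
  "series": [
    [[0, 0, -0.2], [0, 0, 0]],
    [[0, 0, -0.4], [0, 0, 0]],
    [[0, 0, -0.8], [0, 0, 0]],
    [[0, 0, -0.8], [0, 0, 0]],
    [[0, 0, -0.8], [0, 0, 0]],
    [[0, 0, -0.8], [0, 0, 0]],
    [[0, 0, -0.6], [0, 0, 0]],
    [[0.5, -0.05, 0], [0, 0, 0]],
    [[0.95, -0.15, 0], [0, 0, 0]],
    [[1, -0.15, 0], [0, 0, 0]],
    [[1, -0.15, 0], [0, 0, 0]],
    [[1, -0.15, 0], [0, 0, 0]],
    [[1, -0.15, 0], [0, 0, 0]],
    [[1, -0.15, 0], [0, 0, 0]],
    [[1, -0.15, 0], [0, 0, 0]],
    [[1, -0.15, 0], [0, 0, 0]],
    [[1, -0.15, 0], [0, 0, 0]],
    [[1, -0.15, 0], [0, 0, 0]],
    [[1, -0.15, 0], [0, 0, 0]]
  ]
}}

```text
clock: 6.3
ee_pos: [483.9, -42.8, 188.7]
tool_rot: [-0.001, 0.752, 0.659, -0.0]
contact_force: [0.2, -0.5, -5.6]
finger_gap: 15.5
gripper_force: 55.0
```

Emit:
{"api": "carry_out", "payload": {
  "series": [
    [[1, -0.15, 0], [0, 0, 0]],
    [[1, -0.15, 0], [0, 0, 0]],
    [[1, -0.15, 0], [0, 0, 0]],
    [[1, -0.15, 0], [0, 0, 0]],
    [[1, -0.15, 0], [0, 0, 0]],
    [[1, -0.15, 0], [0, 0, 0]],
    [[1, -0.15, 0], [0, 0, 0]],
    [[1, -0.15, 0], [0, 0, 0]],
    [[1, -0.15, 0], [0, 0, 0]],
    [[1, -0.15, 0], [0, 0, 0]],
    [[1, -0.15, 0], [0, 0, 0]],
    [[1, -0.15, 0], [0, 0, 0]],
    [[1, -0.15, 0], [0, 0, 0]],
    [[1, -0.15, 0], [0, 0, 0]],
    [[0.5, -0.08, 0], [0, 0, 0]],
    [[0, 0, 0], [0, 0, -0.8]],
    [[0, 0, 0], [0, 0, -0.8]],
    [[0, 0, 0], [0, 0, -0.8]],
    [[0, 0, 0], [0, 0, 0]],
    [[0, 0, 0], [0, 0, 0]]
  ]
}}

```text
clock: 8.3
ee_pos: [478.3, 321.4, 189.4]
tool_rot: [-0.0, 0.633, 0.774, -0.001]
contact_force: [-0.5, 0.3, -5.7]
finger_gap: 15.7
gripper_force: 55.0
```

```bash
python3 - <<'E'
from h import *
delta([478,322,53],np.radians(11.6))
g=grab("wrist","w2.png"); t=grab("top","t2.png"); s=grab("scene","s2.png")
cv2.imwrite("pics/c2.png",np.hstack([g["img"],s["img"]])[:,:,::-1][:, :800].copy() if 0 else cv2.resize(np.hstack([g["img"],t["img"]])[:,:,::-1],(800,300)))
E
```

```text
ee [478.3 321.4 189.4] q [ 0.45  0.13  1.69 -0.    1.32  0.25] gap 15.667994174940379 t 8.3 z [-0.001 -0.001 -1.   ]
shift units tool axes [ 0.03 -0.    5.46]
turn z units -0.02 (=deg 0.14137552373927612 )
```

View pics/c2.png

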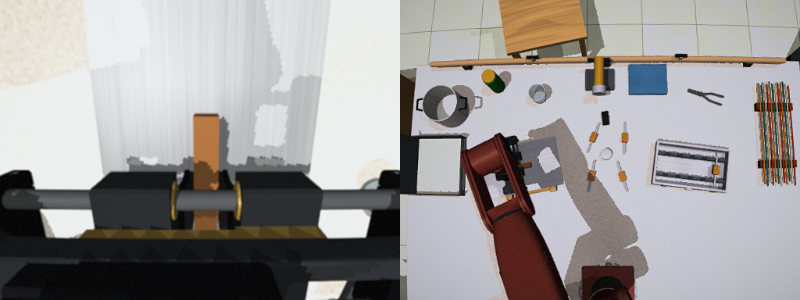

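The lid is held over the bearers. The top view shows the open box with the cooling piece near its right (-y) end. Lowering.

Emit:
{"api": "carry_out", "payload": {
  "series": [
    [[0, 0, 0.5], [0, 0, 0]],
    [[0, 0, 0.8], [0, 0, 0]],
    [[0, 0, 0.8], [0, 0, 0]],
    [[0, 0, 0.8], [0, 0, 0]],
    [[0, 0, 0.8], [0, 0, 0]],
    [[0, 0, 0.6], [0, 0, 0]],
    [[0, 0, 0.4], [0, 0, 0]],
    [[0, 0, 0.2], [0, 0, 0]],
    [[0, 0, 0.15], [0, 0, 0]],
    [[0, 0, 0.15], [0, 0, 0]],
    [[0, 0, 0.1], [0, 0, 0]],
    [[0, 0, 0.1], [0, 0, 0]],
    [[0, 0, 0], [0, 0, 0]],
    [[0, 0, 0], [0, 0, 0]]
  ]
}}

```text
clock: 9.85
ee_pos: [479.0, 321.8, 55.2]
tool_rot: [0.0, 0.632, 0.775, 0.0]
contact_force: [-0.4, 0.2, -4.5]
finger_gap: 15.3
gripper_force: 55.0
```

Emit:
{"api": "carry_out", "payload": {
  "series": [
    [[0, 0, 0.04], [0, 0, 0]],
    [[0, 0, 0.04], [0, 0, 0]],
    [[0, 0, 0], [0, 0, 0]],
    [[0, 0, 0], [0, 0, 0]]
  ]
}}

```text
clock: 10.25
ee_pos: [479.0, 321.7, 53.1]
tool_rot: [0.0, 0.632, 0.775, 0.0]
contact_force: [-0.7, -0.2, -4.7]
finger_gap: 15.5
gripper_force: 55.0
```

Emit:
{"api": "carry_out", "payload": {
  "series": [
    [[0, 0, 0.03], [0, 0, 0]],
    [[0, 0, 0], [0, 0, 0]],
    [[0, 0, 0], [0, 0, 0]]
  ]
}}

```text
clock: 10.55
ee_pos: [479.0, 321.8, 53.0]
tool_rot: [0.0, 0.632, 0.775, 0.0]
contact_force: [-2.7, -1.8, 3.4]
finger_gap: 15.3
gripper_force: 55.0
```

Emit:
{"api": "carry_out", "payload": {
  "series": [
    [[0, 0, 0], [0, 0, 0]],
    [[0, 0, 0], [0, 0, 0]],
    [[0, 0, 0], [0, 0, 0]],
    [[0, 0, 0], [0, 0, 0]],
    [[0, 0, 0], [0, 0, 0]],
    [[0, 0, 0], [0, 0, 0]],
    [[0, 0, 0], [0, 0, 0]],
    [[0, 0, -0.3], [0, 0, 0]],
    [[0, 0, -0.5], [0, 0, 0]],
    [[0, 0, -1], [0, 0, 0]],
    [[0, 0, -1], [0, 0, 0]],
    [[0, 0, -1], [0, 0, 0]],
    [[0, 0, -1], [0, 0, 0]],
    [[0, 0, -1], [0, 0, 0]],
    [[0, 0, -1], [0, 0, 0]],
    [[0, 0, -1], [0, 0, 0]],
    [[0, 0, -0.5], [0, 0, 0.7]]
  ],
  "grip": 60
}}

```text
clock: 12.25
ee_pos: [479.9, 322.2, 264.3]
tool_rot: [0.001, 0.669, 0.743, 0.002]
contact_force: [0.3, 0.3, 0.0]
finger_gap: 59.7
gripper_force: 0.0
```

Emit:
{"api": "carry_out", "payload": {
  "series": [
    [[0, 0, 0], [0, 0, 1]],
    [[0, 0, 0], [0, 0, 1]],
    [[0, 0, 0], [0, 0, 1]],
    [[0, 0, 0], [0, 0, 1]],
    [[0, 0, 0], [0, 0, 1]],
    [[0, 0, 0], [0, 0, 1]],
    [[0, 0, 0], [0, 0, 1]],
    [[0, 0, 0], [0, 0, 1]],
    [[0, 0, 0], [0, 0, 1]],
    [[0, 0, 0], [0, 0, 1]],
    [[0, 0, 0], [0, 0, 1]],
    [[0, 0, 0], [0, 0, 1]]
  ]
}}

```text
clock: 13.45
ee_pos: [479.0, 321.7, 261.3]
tool_rot: [-0.0, 1.0, -0.003, 0.001]
contact_force: [-0.5, -0.8, 0.4]
finger_gap: 60.0
gripper_force: 0.0
```

Emit:
{"api": "carry_out", "payload": {
  "series": [
    [[0, 1, 0], [0, 0, 0]],
    [[0, 1, 0], [0, 0, 0]],
    [[0, 1, 0], [0, 0, 0]],
    [[0, 1, 0], [0, 0, 0]],
    [[0, 1, 0], [0, 0, 0]],
    [[0, 1, 0], [0, 0, 0]],
    [[0, 1, 0], [0, 0, 0]],
    [[0, 1, 0], [0, 0, 0]],
    [[0, 1, 0], [0, 0, 0]],
    [[0, 1, 0], [0, 0, 0]],
    [[-0.36, 1, 0], [0, 0, 0]],
    [[0, 0, 0], [0, 0, 0]],
    [[0, 0, 0], [0, 0, 0]]
  ]
}}

```text
clock: 14.75
ee_pos: [470.3, 46.5, 261.0]
tool_rot: [-0.0, 1.0, -0.0, 0.001]
contact_force: [0.6, 0.5, 0.4]
finger_gap: 60.0
gripper_force: 0.0
```

```bash
python3 - <<'E'
from h import *
delta([470,-40,260],np.radians(-90))
f=grab("wrist","w3.png"); grab("top","t3.png")
for c,a,r in orange(f,130,60): print(c.round(1),a,np.round(r[0],1),np.round(r[1],1),round(r[2],1),onz(f,[c],18).round(1)[0])
E
```

```text
ee [470.3  46.5 261. ] q [-0.07 -0.18  1.86  0.    1.46  1.5 ] gap 59.9908387178255 t 14.75 z [ 0.002  0.    -1.   ]
shift units tool axes [-0.01  3.46  0.04]
turn z units -0.01 (=deg 0.04976063587215507 )
[256.2  57.5] 491 [256.2  57.6] [17.4 29. ] 20.6 [617.2  55.3  18. ]
[351.5  60. ] 466 [351.4  60.4] [17.2 28.5] 5.2 [614.4 -72.1  18. ]
[ 46.7 167.9] 920 [ 45.9 167.9] [11.7 82.5] 77.7 [469.1 368.1  18. ]
[251.  172.5] 142 [252.1 173.1] [14.8 23.8] 9.5 [461.4  64.   18. ]
[335.7 175.5] 348 [335.5 175.2] [24.5 15.9] 74.1 [456.8 -60.4  18. ]
```

View pics/w3.png

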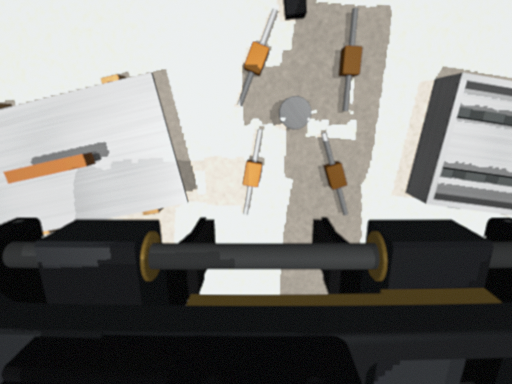

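The wrist view shows four beads at about (256,57), (351,60), (252,173) and (336,175). The tin is at (295,112), the lid lies flat on the bearers at left, and the box is at right. Next is a second view closer to the box, for heights.

Emit:
{"api": "carry_out", "payload": {
  "series": [
    [[0, 1, 0], [0, 0, 0]],
    [[0, 1, 0], [0, 0, 0]],
    [[0, 1, 0], [0, 0, 0]],
    [[0, 1, 0], [0, 0, 0]],
    [[0, 1, 0], [0, 0, 0]],
    [[0, 1, 0], [0, 0, 0]],
    [[0, 1, 0], [0, 0, 0]],
    [[0, 1, 0], [0, 0, 0]],
    [[0, 1, 0], [0, 0, 0]],
    [[0, 1, 0], [0, 0, 0]],
    [[0, 0, 0], [0, 0, 0]],
    [[0, 0, 0], [0, 0, 0]]
  ]
}}

```text
clock: 16.05
ee_pos: [470.6, -202.7, 259.7]
tool_rot: [-0.0, 1.0, 0.0, -0.0]
contact_force: [-0.3, -0.4, 0.3]
finger_gap: 60.0
gripper_force: 0.0
```

```bash
python3 - <<'E'
from h import *
delta([470,-200,260],np.radians(-90))
f=grab("wrist","w4.png")
for c,a,r in orange(f,130,60): print(c.round(1),a,np.round(r[0],1),np.round(r[1],1),round(r[2],1),onz(f,[c],18).round(1)[0])
E
```

```text
ee [ 470.6 -202.7  259.7] q [-0.56 -0.07  1.77  0.    1.45  1.01] gap 60.01477218443432 t 16.05 z [-0.     0.001 -1.   ]
shift units tool axes [-0.02 -0.11 -0.01]
turn z units 0.0 (=deg -0.034500796288649924 )
[69.9 59. ] 463 [69.8 59.3] [18.  27.6] 13.2 [617.3  57.7  18. ]
[164.2  59.9] 499 [164.   60.5] [29. 18.] 90.0 [614.2 -70.9  18. ]
[430.7 164.6] 426 [430.6 164.9] [17.  26.5] 15.3 [ 473.6 -448.2   18. ]
[ 82.6 173.6] 365 [ 82.5 174. ] [24. 15.] 90.0 [459.8  64.6  18. ]
[165.6 175.5] 359 [165.8 175.8] [24.2 15.5] 66.8 [456.8 -59.7  18. ]
```

View pics/w4.png

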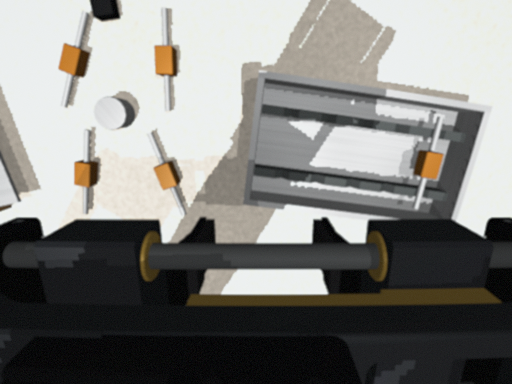

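The second view shows the box's rim corners at about (261,72), (490,107) and (245,203). The cooling piece is at (430,165), and the other three notch pairs are visible and free. Computing mandrel headings, heights and the box pose.

```bash
python3 - <<'E'
from h import *
a,b=load("w3.png"),load("w4.png")
E3=[((274,10),(241,104)),((354,9),(346,109)),((261,127),(247,213)),((323,131),(346,213))]
E4=[((85,13),(66,105)),((166,9),(169,108)),((88,130),(86,212)),((152,132),(185,213))]
C3=[(256.2,57.5),(351.5,60),(252.1,173.1),(335.7,175.5)];C4=[(69.9,59),(164.2,59.9),(82.6,173.6),(165.6,175.5)]
for i in range(4):
    T=tri([(a,C3[i]),(b,C4[i])])
    o=[]
    for f,e in((a,E3[i]),(b,E4[i])):
        P=onz(f,e,12);v=P[0]-P[1];o+=[np.degrees(np.arctan2(v[1],v[0])),np.linalg.norm(v[:2]),*P.mean(0)[:2]]
    print(i,T.round(1),np.round(o,1))
for p in[(261,72),(490,107),(245,203),(458,220)]: print(p,onz(b,[p],60).round(1))
print("cool",onz(b,[(430.7,164.6)],44),onz(b,[(438,115),(419,209)],36))
E
```

```text
0 [616.5  55.2  21.9] [-20.9 126.9 617.1  54.4 -20.9 125.2 616.4  54.7]
1 [614.  -71.6  20. ] [ -1.  126.9 614.7 -71.8  -2.5 125.2 614.9 -73.3]
2 [460.8  62.2  21.4] [ -9.6 131.4 461.5  60.2 -10.5 127.2 460.2  61.7]
3 [457.1 -60.1  19.3] [ 18.8 131.2 458.6 -60.8  17.6 128.8 457.9 -62.9]
(261, 72) [[ 592.6 -200.4   60. ]]
(490, 107) [[ 554.4 -488.8   60. ]]
(245, 203) [[ 427.9 -178.6   60. ]]
(458, 220) [[ 403.1 -473.8   60. ]]
cool [[ 477.94326655 -432.45148886   44.        ]] [[ 543.85521535 -437.35542644   36.        ]
 [ 411.23636856 -429.98340972   36.        ]]
```

Emit:
{"api": "carry_out", "payload": {
  "series": [
    [[-0.09, -0.945, 0], [0, 0, 0]],
    [[-0.09, -0.945, 0], [0, 0, 0]],
    [[-0.09, -0.945, 0], [0, 0, 0]],
    [[-0.09, -0.945, 0], [0, 0, 0]],
    [[-0.08, -0.945, 0], [0, 0, 0]],
    [[-0.08, -0.945, 0], [0, 0, 0]],
    [[0, 0, 1], [0, 0, -0.76]],
    [[0, 0, 1], [0, 0, -0.76]],
    [[0, 0, 1], [0, 0, -0.75]],
    [[0, 0, 1], [0, 0, 0]],
    [[0, 0, 1], [0, 0, 0]],
    [[0, 0, 1], [0, 0, 0]],
    [[0, 0, 1], [0, 0, 0]],
    [[0, 0, 0], [0, 0, 0]],
    [[0, 0, 0], [0, 0, 0]]
  ]
}}

```text
clock: 17.6
ee_pos: [457.0, -60.6, 85.1]
tool_rot: [-0.0, 0.987, 0.159, -0.0]
contact_force: [0.6, -1.0, 1.3]
finger_gap: 59.8
gripper_force: 0.0
```

```bash
python3 - <<'E'
from h import *
delta([457.5,-61,4],np.radians(18.2-90))
E
```

```text
ee [457.  -60.6  85.1] q [-0.3  -0.02  2.07  0.    1.1   0.95] gap 59.8089291584 t 17.6 z [-0.001  0.    -1.   ]
shift units tool axes [0.02 0.02 3.24]
turn z units 0.01 (=deg -0.06669299467899382 )
```

Emit:
{"api": "carry_out", "payload": {
  "series": [
    [[0, 0, 0.8], [0, 0, 0]],
    [[0, 0, 0.8], [0, 0, 0]],
    [[0, 0, 0.8], [0, 0, 0]],
    [[0, 0, 0.5], [0, 0, 0]],
    [[0, 0, 0.25], [0, 0, 0]],
    [[0, 0, 0.05], [0, 0, 0]],
    [[0, 0, 0], [0, 0, 0]]
  ]
}}

```text
clock: 18.3
ee_pos: [457.9, -61.7, 5.6]
tool_rot: [0.0, 0.987, 0.158, 0.001]
contact_force: [0.7, -0.1, 0.1]
finger_gap: 59.9
gripper_force: 0.0
```

Emit:
{"api": "carry_out", "payload": {
  "series": [
    [[0, 0, 0], [0, 0, 0]],
    [[0, 0, 0], [0, 0, 0]],
    [[0, 0, 0], [0, 0, 0]],
    [[0, 0, 0], [0, 0, 0]],
    [[0, 0, 0], [0, 0, 0]],
    [[0, 0, 0], [0, 0, 0]],
    [[0, 0, 0], [0, 0, 0]],
    [[0, 0, 0], [0, 0, 0]]
  ],
  "grip": 0,
  "grip_force": 40
}}

```text
clock: 19.1
ee_pos: [457.1, -61.5, 4.8]
tool_rot: [-0.0, 0.987, 0.158, -0.0]
contact_force: [-0.6, 1.2, 1.3]
finger_gap: 23.6
gripper_force: 40.0
```

Emit:
{"api": "carry_out", "payload": {
  "series": [
    [[0, 0, -0.3], [0, 0, 0]],
    [[0, 0, -0.8], [0, 0, 0]],
    [[0, 0, -0.8], [0, 0, 0]],
    [[0, 0, -0.8], [0, 0, 0]],
    [[0, 0, -0.8], [0, 0, 0]],
    [[0, 0, -0.8], [0, 0, 0]],
    [[0, 0, 0], [0, 0, 1]],
    [[0, 0, 0], [0, 0, 1]],
    [[0, 0, 0], [0, 0, 0.27]]
  ]
}}

```text
clock: 20.0
ee_pos: [457.2, -61.6, 112.9]
tool_rot: [0.0, 1.0, -0.002, 0.0]
contact_force: [0.7, 0.3, -0.4]
finger_gap: 23.4
gripper_force: 40.0
```

Emit:
{"api": "carry_out", "payload": {
  "series": [
    [[0.08, 0.5, 0], [0, 0, 0]],
    [[0.08, 0.99, 0], [0, 0, 0]],
    [[0.08, 0.99, 0], [0, 0, 0]],
    [[0.08, 0.99, 0], [0, 0, 0]],
    [[0.08, 0.99, 0], [0, 0, 0]],
    [[0.08, 0.99, 0], [0, 0, 0]],
    [[0.08, 0.99, 0], [0, 0, 0]],
    [[0.08, 0.99, 0], [0, 0, 0]],
    [[0.08, 0.99, 0], [0, 0, 0]],
    [[0.08, 0.99, 0], [0, 0, 0]],
    [[0.08, 0.99, 0], [0, 0, 0]],
    [[0.08, 0.99, 0], [0, 0, 0]],
    [[0.08, 0.99, 0], [0, 0, 0]],
    [[0, 0.49, 0], [0, 0, 0.94]],
    [[0, 0, 0], [0, 0, 0]],
    [[0, 0, 0], [0, 0, 0]]
  ]
}}

```text
clock: 21.6
ee_pos: [482.7, -383.5, 111.9]
tool_rot: [-0.0, 0.998, -0.064, -0.0]
contact_force: [-1.5, 1.1, -1.0]
finger_gap: 23.4
gripper_force: 40.0
```

```bash
python3 - <<'E'
from h import *
delta([483.1,-383.3,29],np.radians(-7.5-90))
f=grab("wrist","w5.png")
E
```

```text
ee [ 482.7 -383.5  111.9] q [-0.8   0.3   1.65  0.    1.2   0.9 ] gap 23.373993170335723 t 21.6 z [-0.001  0.001 -1.   ]
shift units tool axes [ 0.02 -0.01  3.32]
turn z units 0.02 (=deg -0.18823671601655642 )
```

View pics/w5.png

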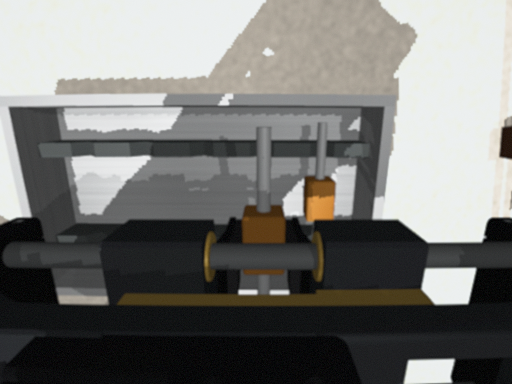

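The piece is held parallel to the box's sides, one pitch from the cooling piece at (320,190). Lowering.

Emit:
{"api": "carry_out", "payload": {
  "series": [
    [[0, 0, 0.7], [0, 0, 0]],
    [[0, 0, 0.8], [0, 0, 0]],
    [[0, 0, 0.7], [0, 0, 0]],
    [[0, 0, 0.4], [0, 0, 0]],
    [[0, 0, 0.3], [0, 0, 0]],
    [[0, 0, 0.2], [0, 0, 0]],
    [[0, 0, 0.1], [0, 0, 0]],
    [[0, 0, 0.08], [0, 0, 0]],
    [[0, 0, 0], [0, 0, 0]],
    [[0, 0, 0], [0, 0, 0]]
  ]
}}

```text
clock: 22.65
ee_pos: [483.6, -383.6, 30.8]
tool_rot: [0.0, 0.998, -0.065, 0.0]
contact_force: [0.2, 0.6, -0.9]
finger_gap: 23.9
gripper_force: 40.0
```

Emit:
{"api": "carry_out", "payload": {
  "series": [
    [[0, 0, 0.04], [0, 0, 0]],
    [[0, 0, 0.04], [0, 0, 0]],
    [[0, 0, 0], [0, 0, 0]],
    [[0, 0, 0], [0, 0, 0]]
  ]
}}

```text
clock: 23.05
ee_pos: [483.8, -383.4, 29.9]
tool_rot: [0.0, 0.998, -0.065, 0.0]
contact_force: [-2.7, 4.1, 8.6]
finger_gap: 23.5
gripper_force: 40.0
```

Emit:
{"api": "carry_out", "payload": {
  "series": [
    [[0, 0, 0], [0, 0, 0]],
    [[0, 0, 0], [0, 0, 0]],
    [[0, 0, 0], [0, 0, 0]],
    [[0, 0, 0], [0, 0, 0]],
    [[0, 0, -0.2], [0, 0, 0]],
    [[0, 0, -0.5], [0, 0, 0]],
    [[0, 0, -0.8], [0, 0, 0]],
    [[0, 0, -0.8], [0, 0, 0]],
    [[0, 0, -0.8], [0, 0, 0]],
    [[0, 0, -0.8], [0, 0, 0]],
    [[0, 0, -0.8], [0, 0, 0]]
  ],
  "grip": 36
}}

```text
clock: 24.15
ee_pos: [483.5, -383.5, 147.9]
tool_rot: [0.0, 0.998, -0.065, 0.0]
contact_force: [0.0, -0.2, -0.0]
finger_gap: 36.2
gripper_force: 0.0
```

```bash
cat >> h.py <<'E'
def chk(n):
    t=grab("top",n+"t.png");s=grab("scene",n+"s.png")
    for nm,f in(("top",t),("scene",s)):
        for c,a,r in orange(f,130,20):
            p=onz(f,[c],18)[0]
            if 380<p[0]<700 and -520<p[1]<120 and a<260: print(nm,c.round(1),a,p.round(0)[:2])
E
python3 - <<'E'
from h import *
for n in("top0.png","scene0.png"):
    f=load(n)
    for c,a,r in orange(f,130,20):
        p=onz(f,[c],18)[0]
        if 380<p[0]<700 and -520<p[1]<120 and a<260: print("base",n,c.round(1),a,p.round(0)[:2])
chk("c1")
delta([614.3,-72,130],np.radians(-1.8-90))
E
```

```text
base top0.png [247.1 175.5] 78 [614.  55.]
base top0.png [287.4 175.7] 88 [612. -72.]
base top0.png [377.7 212. ] 207 [ 495. -354.]
base top0.png [244.9 224.8] 83 [458.  62.]
base top0.png [284.4 225.6] 83 [455. -61.]
base scene0.png [244.  166.8] 85 [459.  67.]
base scene0.png [210.5 193.1] 97 [456. -57.]
base scene0.png [285.  202.2] 104 [617.  60.]
base scene0.png [250.7 233. ] 118 [614. -68.]
top [247.  175.5] 79 [613.  55.]
top [287.4 175.8] 85 [612. -72.]
top [244.9 224.7] 83 [458.  62.]
scene [243.9 166.8] 86 [459.  67.]
scene [285.  202.2] 105 [616.  60.]
scene [250.7 233. ] 119 [614. -68.]
scene [ 91.3 296.1] 168 [ 464. -432.]
ee [ 485.3 -385.2  150.7] q [-0.8   0.26  1.62  0.    1.26  0.9 ] gap 36.430963844693046 t 24.25 z [ 0.005 -0.005 -1.   ]
shift units tool axes [  3.48 -13.1    0.79]
turn z units -0.71 (=deg 5.683797552744175 )
```

Emit:
{"api": "carry_out", "payload": {
  "series": [
    [[0.27, -0.6, 0], [0, 0, 0]],
    [[0.27, -1, 0], [0, 0, 0]],
    [[0.27, -1, 0], [0, 0, 0]],
    [[0.27, -1, 0], [0, 0, 0]],
    [[0.27, -1, 0], [0, 0, 0]],
    [[0.27, -1, 0], [0, 0, 0]],
    [[0.27, -1, 0], [0, 0, 0]],
    [[0.27, -1, 0], [0, 0, 0]],
    [[0.27, -1, 0], [0, 0, 0]],
    [[0.27, -1, 0], [0, 0, 0]],
    [[0.27, -1, 0], [0, 0, 0]],
    [[0.27, -1, 0], [0, 0, 0]],
    [[0.24, -1, 0], [0, 0, 0]],
    [[0, -0.5, 0], [0, 0, 0]],
    [[0, 0, 1], [0, 0, -0.71]],
    [[0, 0, 1], [0, 0, 0]],
    [[0, 0, 1], [0, 0, 0]],
    [[0, 0, 0], [0, 0, 0]],
    [[0, 0, 0], [0, 0, 0]]
  ],
  "grip": 60
}}

```text
clock: 26.15
ee_pos: [611.3, -69.7, 70.1]
tool_rot: [-0.0, 1.0, -0.016, -0.001]
contact_force: [0.3, -0.8, -0.0]
finger_gap: 59.8
gripper_force: 0.0
```

```bash
python3 - <<'E'
from h import *
delta([614.3,-72,4],np.radians(-1.8-90))
E
```

```text
ee [611.3 -69.7  70.1] q [-0.24  0.35  1.67 -0.    1.12  1.36] gap 59.82355643261313 t 26.15 z [-0.002  0.001 -1.   ]
shift units tool axes [0.13 0.09 2.64]
turn z units -0.0 (=deg 0.012281939465497441 )
```

Emit:
{"api": "carry_out", "payload": {
  "series": [
    [[0.13, 0.09, 0.8], [0, 0, 0]],
    [[0, 0, 0.8], [0, 0, 0]],
    [[0, 0, 0.6], [0, 0, 0]],
    [[0, 0, 0.3], [0, 0, 0]],
    [[0, 0, 0.12], [0, 0, 0]],
    [[0, 0, 0], [0, 0, 0]],
    [[0, 0, 0], [0, 0, 0]]
  ]
}}

```text
clock: 26.85
ee_pos: [616.2, -72.5, 6.3]
tool_rot: [0.0, 1.0, -0.016, 0.001]
contact_force: [0.7, -0.1, -0.2]
finger_gap: 60.3
gripper_force: 0.0
```

Emit:
{"api": "carry_out", "payload": {
  "series": [
    [[0, 0, 0], [0, 0, 0]],
    [[0, 0, 0], [0, 0, 0]],
    [[0, 0, 0], [0, 0, 0]],
    [[0, 0, 0], [0, 0, 0]],
    [[0, 0, 0], [0, 0, 0]],
    [[0, 0, 0], [0, 0, 0]],
    [[0, 0, 0], [0, 0, 0]],
    [[0, 0, 0], [0, 0, 0]]
  ],
  "grip": 0,
  "grip_force": 40
}}

```text
clock: 27.65
ee_pos: [615.4, -72.2, 5.3]
tool_rot: [-0.0, 1.0, -0.016, -0.0]
contact_force: [-0.5, 0.6, 1.2]
finger_gap: 23.7
gripper_force: 40.0
```

Emit:
{"api": "carry_out", "payload": {
  "series": [
    [[0, 0, -0.3], [0, 0, 0]],
    [[0, 0, -0.8], [0, 0, 0]],
    [[0, 0, -0.8], [0, 0, 0]],
    [[0, 0, -0.8], [0, 0, 0]],
    [[0, 0, -0.8], [0, 0, 0]],
    [[0, 0, -0.8], [0, 0, 0]],
    [[0, 0, 0], [0, 0, 0.71]],
    [[0, 0, 0], [0, 0, 0]],
    [[0, 0, 0], [0, 0, 0]]
  ]
}}

```text
clock: 28.55
ee_pos: [615.0, -72.2, 112.5]
tool_rot: [-0.0, 0.998, -0.064, -0.0]
contact_force: [-0.6, -0.2, -1.6]
finger_gap: 24.1
gripper_force: 40.0
```

```bash
python3 - <<'E'
from h import *
delta([489.7,-333.7,30],np.radians(-7.5-90))
E
```

```text
ee [615.  -72.2 112.5] q [-0.24  0.31  1.64 -0.    1.2   1.46] gap 24.098248435740878 t 28.55 z [-0.001  0.    -1.   ]
shift units tool axes [-3.63 11.01  3.3 ]
turn z units 0.02 (=deg -0.14548756285721062 )
```

Emit:
{"api": "carry_out", "payload": {
  "series": [
    [[-0.33, 0.5, 0], [0, 0, 0]],
    [[-0.33, 1, 0], [0, 0, 0]],
    [[-0.33, 1, 0], [0, 0, 0]],
    [[-0.33, 1, 0], [0, 0, 0]],
    [[-0.33, 1, 0], [0, 0, 0]],
    [[-0.33, 1, 0], [0, 0, 0]],
    [[-0.33, 1, 0], [0, 0, 0]],
    [[-0.33, 1, 0], [0, 0, 0]],
    [[-0.33, 1, 0], [0, 0, 0]],
    [[-0.33, 1, 0], [0, 0, 0]],
    [[-0.33, 1, 0], [0, 0, 0]],
    [[0, 0.51, 0], [0, 0, 0]],
    [[0, 0, 0.5], [0, 0, 0]],
    [[0, 0, 0.7], [0, 0, 0]],
    [[0, 0, 0], [0, 0, 0]],
    [[0, 0, 0], [0, 0, 0]]
  ]
}}

```text
clock: 30.15
ee_pos: [489.3, -331.9, 81.6]
tool_rot: [-0.001, 0.998, -0.065, -0.001]
contact_force: [0.0, 0.4, -0.2]
finger_gap: 23.6
gripper_force: 40.0
```

```bash
python3 - <<'E'
from h import *
delta([489.7,-333.7,30],np.radians(-7.5-90))
E
```

```text
ee [ 489.3 -331.9   81.6] q [-0.73  0.28  1.73  0.    1.13  0.97] gap 23.59182100129591 t 30.15 z [-0.002  0.002 -1.   ]
shift units tool axes [0.03 0.07 2.06]
turn z units 0.01 (=deg -0.0822507406938068 )
```

Emit:
{"api": "carry_out", "payload": {
  "series": [
    [[0.02, 0.03, 0.6], [0, 0, 0]],
    [[0, 0, 0.6], [0, 0, 0]],
    [[0, 0, 0.4], [0, 0, 0]],
    [[0, 0, 0.2], [0, 0, 0]],
    [[0, 0, 0.12], [0, 0, 0]],
    [[0, 0, 0.08], [0, 0, 0]],
    [[0, 0, 0.05], [0, 0, 0]],
    [[0, 0, 0], [0, 0, 0]],
    [[0, 0, 0], [0, 0, 0]]
  ]
}}

```text
clock: 31.05
ee_pos: [490.2, -334.4, 32.0]
tool_rot: [0.0, 0.998, -0.065, 0.0]
contact_force: [0.7, 0.1, -0.4]
finger_gap: 24.2
gripper_force: 40.0
```

Emit:
{"api": "carry_out", "payload": {
  "series": [
    [[0, 0, 0.04], [0, 0, 0]],
    [[0, 0, 0.04], [0, 0, 0]],
    [[0, 0, 0.02], [0, 0, 0]],
    [[0, 0, 0], [0, 0, 0]],
    [[0, 0, 0], [0, 0, 0]]
  ]
}}

```text
clock: 31.55
ee_pos: [490.5, -334.1, 30.6]
tool_rot: [-0.0, 0.998, -0.065, 0.0]
contact_force: [-1.9, 3.1, 8.1]
finger_gap: 24.1
gripper_force: 40.0
```

Emit:
{"api": "carry_out", "payload": {
  "series": [
    [[0, 0, 0], [0, 0, 0]],
    [[0, 0, 0], [0, 0, 0]],
    [[0, 0, 0], [0, 0, 0]],
    [[0, 0, 0], [0, 0, 0]],
    [[0, 0, -0.2], [0, 0, 0]],
    [[0, 0, -0.5], [0, 0, 0]],
    [[0, 0, -0.8], [0, 0, 0]],
    [[0, 0, -0.8], [0, 0, 0]],
    [[0, 0, -0.8], [0, 0, 0]],
    [[0, 0, -0.8], [0, 0, 0]],
    [[0, 0, -0.8], [0, 0, 0]]
  ],
  "grip": 36
}}

```text
clock: 32.65
ee_pos: [490.2, -334.4, 148.7]
tool_rot: [0.0, 0.998, -0.065, 0.001]
contact_force: [-0.2, -0.6, 0.3]
finger_gap: 35.7
gripper_force: 0.0
```

```bash
python3 - <<'E'
from h import *
chk("c2")
delta([461,62,75],np.radians(-10-90))
E
```

```text
top [247.1 175.5] 79 [614.  55.]
top [244.9 224.7] 82 [458.  62.]
scene [243.9 166.9] 87 [459.  67.]
scene [284.9 202.2] 107 [616.  60.]
scene [111.8 282.1] 153 [ 470. -381.]
scene [ 91.4 296.2] 171 [ 465. -432.]
ee [ 492.  -336.   151.3] q [-0.73  0.2   1.68  0.    1.25  0.97] gap 35.95362843513428 t 32.75 z [ 0.006 -0.005 -1.   ]
shift units tool axes [ -3.32 -15.63   2.96]
turn z units 0.31 (=deg -2.5133827137630953 )
```

Emit:
{"api": "carry_out", "payload": {
  "series": [
    [[-0.2, -0.6, 0], [0, 0, 0]],
    [[-0.2, -1, 0], [0, 0, 0]],
    [[-0.2, -1, 0], [0, 0, 0]],
    [[-0.2, -1, 0], [0, 0, 0]],
    [[-0.2, -1, 0], [0, 0, 0]],
    [[-0.2, -1, 0], [0, 0, 0]],
    [[-0.2, -1, 0], [0, 0, 0]],
    [[-0.2, -1, 0], [0, 0, 0]],
    [[-0.2, -1, 0], [0, 0, 0]],
    [[-0.2, -1, 0], [0, 0, 0]],
    [[-0.2, -1, 0], [0, 0, 0]],
    [[-0.2, -1, 0], [0, 0, 0]],
    [[-0.2, -1, 0], [0, 0, 0]],
    [[-0.2, -1, 0], [0, 0, 0]],
    [[-0.2, -1, 0], [0, 0, 0]],
    [[-0.2, -1, 0.6], [0, 0, 0]],
    [[0, 0, 1], [0, 0, 0.31]],
    [[0, 0, 1], [0, 0, 0]],
    [[0, 0, 0.3], [0, 0, 0]],
    [[0, 0, 0], [0, 0, 0]]
  ],
  "grip": 60
}}

```text
clock: 34.75
ee_pos: [459.0, 63.3, 72.1]
tool_rot: [0.0, 0.996, -0.087, -0.002]
contact_force: [-0.7, -1.1, 0.4]
finger_gap: 59.6
gripper_force: 0.0
```

```bash
python3 - <<'E'
from h import *
delta([461,62,4],np.radians(-10-90))
E
```

```text
ee [459.   63.3  72.1] q [-0.03  0.01  2.06  0.    1.08  1.71] gap 59.618642947544785 t 34.75 z [-0.005  0.    -1.   ]
shift units tool axes [0.1  0.04 2.72]
turn z units 0.01 (=deg -0.053429986962331096 )
```

Emit:
{"api": "carry_out", "payload": {
  "series": [
    [[0.07, 0.02, 0.8], [0, 0, 0]],
    [[0, 0, 0.8], [0, 0, 0]],
    [[0, 0, 0.6], [0, 0, 0]],
    [[0, 0, 0.3], [0, 0, 0]],
    [[0, 0, 0.2], [0, 0, 0]],
    [[0, 0, 0], [0, 0, 0]],
    [[0, 0, 0], [0, 0, 0]]
  ]
}}

```text
clock: 35.45
ee_pos: [463.9, 62.1, 7.4]
tool_rot: [-0.0, 0.996, -0.087, 0.001]
contact_force: [-1.0, 0.3, -1.1]
finger_gap: 60.4
gripper_force: 0.0
```

Emit:
{"api": "carry_out", "payload": {
  "series": [
    [[0, 0, 0], [0, 0, 0]],
    [[0, 0, 0], [0, 0, 0]],
    [[0, 0, 0], [0, 0, 0]],
    [[0, 0, 0], [0, 0, 0]],
    [[0, 0, 0], [0, 0, 0]],
    [[0, 0, 0], [0, 0, 0]],
    [[0, 0, 0], [0, 0, 0]],
    [[0, 0, 0], [0, 0, 0]]
  ],
  "grip": 0,
  "grip_force": 40
}}

```text
clock: 36.25
ee_pos: [463.1, 62.1, 6.6]
tool_rot: [0.0, 0.996, -0.087, -0.0]
contact_force: [-0.2, -0.5, 1.7]
finger_gap: 23.5
gripper_force: 40.0
```

Emit:
{"api": "carry_out", "payload": {
  "series": [
    [[0, 0, -0.3], [0, 0, 0]],
    [[0, 0, -0.8], [0, 0, 0]],
    [[0, 0, -0.8], [0, 0, 0]],
    [[0, 0, -0.8], [0, 0, 0]],
    [[0, 0, -0.8], [0, 0, 0]],
    [[0, 0, -0.8], [0, 0, 0]],
    [[0, 0, 0], [0, 0, -0.31]],
    [[0, 0, 0], [0, 0, 0]],
    [[0, 0, 0], [0, 0, 0]]
  ]
}}

```text
clock: 37.15
ee_pos: [462.7, 62.2, 113.9]
tool_rot: [0.0, 0.998, -0.066, -0.0]
contact_force: [0.0, -0.2, -0.5]
finger_gap: 23.7
gripper_force: 40.0
```

```bash
python3 - <<'E'
from h import *
delta([496.2,-284.1,30],np.radians(-7.5-90))
E
```

```text
ee [462.7  62.2 113.9] q [-0.04 -0.05  2.03  0.    1.16  1.67] gap 23.651817491396866 t 37.15 z [-0.001  0.    -1.   ]
shift units tool axes [ 3.15 13.55  3.35]
turn z units -0.01 (=deg 0.044721594478761326 )
```

Emit:
{"api": "carry_out", "payload": {
  "series": [
    [[0.24, 0.55, 0], [0, 0, 0]],
    [[0.24, 1, 0], [0, 0, 0]],
    [[0.24, 1, 0], [0, 0, 0]],
    [[0.24, 1, 0], [0, 0, 0]],
    [[0.24, 1, 0], [0, 0, 0]],
    [[0.24, 1, 0], [0, 0, 0]],
    [[0.24, 1, 0], [0, 0, 0]],
    [[0.24, 1, 0], [0, 0, 0]],
    [[0.24, 1, 0], [0, 0, 0]],
    [[0.24, 1, 0], [0, 0, 0]],
    [[0.24, 1, 0], [0, 0, 0]],
    [[0.24, 1, 0], [0, 0, 0]],
    [[0.24, 1, 0], [0, 0, 0]],
    [[0.03, 1, 0], [0, 0, 0]],
    [[0, 0, 0.5], [0, 0, 0]],
    [[0, 0, 0.7], [0, 0, 0]],
    [[0, 0, 0], [0, 0, 0]],
    [[0, 0, 0], [0, 0, 0]],
    [[0, 0, 0], [0, 0, 0]]
  ]
}}

```text
clock: 39.05
ee_pos: [497.4, -283.7, 84.5]
tool_rot: [0.0, 0.998, -0.065, 0.0]
contact_force: [-0.5, -0.9, -0.2]
finger_gap: 23.4
gripper_force: 40.0
```

```bash
python3 - <<'E'
from h import *
delta([496.2,-284.1,31.5],np.radians(-7.5-90))
E
```

```text
ee [ 497.4 -283.7   84.5] q [-0.66  0.24  1.78  0.    1.12  1.04] gap 23.381233984849256 t 39.05 z [ 0. -0. -1.]
shift units tool axes [-0.05  0.02  2.12]
turn z units 0.0 (=deg -0.03557536037370917 )
```

Emit:
{"api": "carry_out", "payload": {
  "series": [
    [[-0.05, 0.02, 0.6], [0, 0, 0]],
    [[0, 0, 0.6], [0, 0, 0]],
    [[0, 0, 0.4], [0, 0, 0]],
    [[0, 0, 0.2], [0, 0, 0]],
    [[0, 0, 0.12], [0, 0, 0]],
    [[0, 0, 0.08], [0, 0, 0]],
    [[0, 0, 0.06], [0, 0, 0]],
    [[0, 0, 0], [0, 0, 0]],
    [[0, 0, 0], [0, 0, 0]]
  ]
}}

```text
clock: 39.95
ee_pos: [496.0, -284.5, 32.9]
tool_rot: [0.0, 0.998, -0.065, 0.0]
contact_force: [-0.8, -0.8, -0.7]
finger_gap: 23.6
gripper_force: 40.0
```

Emit:
{"api": "carry_out", "payload": {
  "series": [
    [[0, 0, 0.04], [0, 0, 0]],
    [[0, 0, 0.02], [0, 0, 0]],
    [[0, 0, 0], [0, 0, 0]],
    [[0, 0, 0], [0, 0, 0]],
    [[0, 0, 0], [0, 0, 0]]
  ]
}}

```text
clock: 40.45
ee_pos: [496.2, -284.4, 31.8]
tool_rot: [0.0, 0.998, -0.065, 0.0]
contact_force: [-0.4, 2.0, 6.0]
finger_gap: 23.8
gripper_force: 40.0
```

Emit:
{"api": "carry_out", "payload": {
  "series": [
    [[0, 0, 0], [0, 0, 0]],
    [[0, 0, 0], [0, 0, 0]],
    [[0, 0, 0], [0, 0, 0]],
    [[0, 0, 0], [0, 0, 0]],
    [[0, 0, -0.2], [0, 0, 0]],
    [[0, 0, -0.5], [0, 0, 0]],
    [[0, 0, -0.8], [0, 0, 0]],
    [[0, 0, -0.8], [0, 0, 0]],
    [[0, 0, -0.8], [0, 0, 0]],
    [[0, 0, -0.8], [0, 0, 0]],
    [[0, 0, -0.8], [0, 0, 0]],
    [[0, 0, 0], [0, 0, 0]]
  ],
  "grip": 36
}}

```text
clock: 41.65
ee_pos: [497.9, -286.0, 153.1]
tool_rot: [0.002, 0.998, -0.065, 0.003]
contact_force: [0.9, 0.3, 0.9]
finger_gap: 36.0
gripper_force: 0.0
```

```bash
python3 - <<'E'
from h import *
chk("c3")
delta([616.5,55,75],np.radians(-20.9-90))
E
```

```text
top [247.1 175.4] 78 [614.  55.]
scene [284.9 202.2] 107 [616.  60.]
scene [131.5 268.2] 138 [ 476. -329.]
scene [112.4 282.2] 167 [ 471. -380.]
scene [ 91.4 296.2] 171 [ 465. -432.]
ee [ 496.1 -284.6  149.3] q [-0.66  0.16  1.74 -0.    1.24  1.04] gap 35.98764148675015 t 41.75 z [ 0.001 -0.001 -1.   ]
shift units tool axes [  3.   -14.1    2.96]
turn z units 1.68 (=deg -13.412050131273013 )
```

Emit:
{"api": "carry_out", "payload": {
  "series": [
    [[0.2, -0.6, 0], [0, 0, 0]],
    [[0.2, -0.95, 0], [0, 0, 0]],
    [[0.2, -0.95, 0], [0, 0, 0]],
    [[0.2, -0.95, 0], [0, 0, 0]],
    [[0.2, -0.95, 0], [0, 0, 0]],
    [[0.2, -0.95, 0], [0, 0, 0]],
    [[0.2, -0.95, 0], [0, 0, 0]],
    [[0.2, -0.95, 0], [0, 0, 0]],
    [[0.2, -0.95, 0], [0, 0, 0]],
    [[0.2, -0.95, 0], [0, 0, 0]],
    [[0.2, -0.95, 0], [0, 0, 0]],
    [[0.2, -0.95, 0], [0, 0, 0]],
    [[0.2, -0.95, 0], [0, 0, 0]],
    [[0.2, -0.95, 0], [0, 0, 0]],
    [[0.2, -0.95, 0], [0, 0, 0]],
    [[0, -0.2, 0.8], [0, 0, 0]],
    [[0, 0, 1], [0, 0, 0.84]],
    [[0, 0, 1], [0, 0, 0.84]],
    [[0, 0, 0], [0, 0, 0]],
    [[0, 0, 0], [0, 0, 0]]
  ],
  "grip": 60
}}

```text
clock: 43.75
ee_pos: [614.8, 56.2, 77.3]
tool_rot: [0.0, 0.984, -0.18, -0.002]
contact_force: [-0.0, 0.3, 0.9]
finger_gap: 60.2
gripper_force: 0.0
```

```bash
python3 - <<'E'
from h import *
delta([616.5,55,6],np.radians(-20.9-90))
E
```

```text
ee [614.8  56.2  77.3] q [-0.04  0.34  1.66  0.    1.14  1.9 ] gap 60.166733940921844 t 43.75 z [-0.003  0.    -1.   ]
shift units tool axes [0.09 0.02 2.85]
turn z units 0.02 (=deg -0.17405643310690355 )
```

Emit:
{"api": "carry_out", "payload": {
  "series": [
    [[0.05, 0.02, 0.8], [0, 0, 0]],
    [[0, 0, 0.8], [0, 0, 0]],
    [[0, 0, 0.7], [0, 0, 0]],
    [[0, 0, 0.35], [0, 0, 0]],
    [[0, 0, 0.2], [0, 0, 0]],
    [[0, 0, 0], [0, 0, 0]],
    [[0, 0, 0], [0, 0, 0]]
  ]
}}

```text
clock: 44.45
ee_pos: [617.7, 54.5, 8.1]
tool_rot: [-0.0, 0.983, -0.182, 0.001]
contact_force: [0.1, 0.7, 0.4]
finger_gap: 59.6
gripper_force: 0.0
```

Emit:
{"api": "carry_out", "payload": {
  "series": [
    [[0, 0, 0], [0, 0, 0]],
    [[0, 0, 0], [0, 0, 0]],
    [[0, 0, 0], [0, 0, 0]],
    [[0, 0, 0], [0, 0, 0]],
    [[0, 0, 0], [0, 0, 0]],
    [[0, 0, 0], [0, 0, 0]],
    [[0, 0, 0], [0, 0, 0]],
    [[0, 0, 0], [0, 0, 0]]
  ],
  "grip": 0,
  "grip_force": 40
}}

```text
clock: 45.25
ee_pos: [617.1, 54.6, 7.3]
tool_rot: [-0.0, 0.983, -0.182, 0.0]
contact_force: [-0.8, 0.7, 0.6]
finger_gap: 23.6
gripper_force: 40.0
```

Emit:
{"api": "carry_out", "payload": {
  "series": [
    [[0, 0, -0.3], [0, 0, 0]],
    [[0, 0, -0.8], [0, 0, 0]],
    [[0, 0, -0.8], [0, 0, 0]],
    [[0, 0, -0.8], [0, 0, 0]],
    [[0, 0, -0.8], [0, 0, 0]],
    [[0, 0, -0.8], [0, 0, 0]],
    [[0, 0, 0], [0, 0, -0.84]],
    [[0, 0, 0], [0, 0, -0.84]],
    [[0, 0, 0], [0, 0, 0]],
    [[0, 0, 0], [0, 0, 0]]
  ]
}}

```text
clock: 46.25
ee_pos: [616.8, 54.4, 114.8]
tool_rot: [0.0, 0.998, -0.067, -0.0]
contact_force: [0.3, -0.1, -1.9]
finger_gap: 23.9
gripper_force: 40.0
```

```bash
python3 - <<'E'
from h import *
delta([502.8,-234.6,30],np.radians(-7.5-90))
E
```

```text
ee [616.8  54.4 114.8] q [-0.04  0.3   1.64 -0.    1.2   1.67] gap 23.857694874704496 t 46.25 z [-0. -0. -1.]
shift units tool axes [-2.98 12.07  3.39]
turn z units -0.02 (=deg 0.1690332317519391 )
```

Emit:
{"api": "carry_out", "payload": {
  "series": [
    [[-0.25, 0.55, 0], [0, 0, 0]],
    [[-0.25, 1, 0], [0, 0, 0]],
    [[-0.25, 1, 0], [0, 0, 0]],
    [[-0.25, 1, 0], [0, 0, 0]],
    [[-0.25, 1, 0], [0, 0, 0]],
    [[-0.25, 1, 0], [0, 0, 0]],
    [[-0.25, 1, 0], [0, 0, 0]],
    [[-0.25, 1, 0], [0, 0, 0]],
    [[-0.25, 1, 0], [0, 0, 0]],
    [[-0.25, 1, 0], [0, 0, 0]],
    [[-0.25, 1, 0], [0, 0, 0]],
    [[-0.23, 1, 0], [0, 0, 0]],
    [[0, 0.52, 0], [0, 0, 0]],
    [[0, 0, 0.5], [0, 0, 0]],
    [[0, 0, 0.7], [0, 0, 0]],
    [[0, 0, 0], [0, 0, 0]],
    [[0, 0, 0], [0, 0, 0]],
    [[0, 0, 0], [0, 0, 0]]
  ]
}}

```text
clock: 48.05
ee_pos: [504.4, -234.5, 85.2]
tool_rot: [0.0, 0.998, -0.065, 0.0]
contact_force: [0.8, 0.3, -1.2]
finger_gap: 23.7
gripper_force: 40.0
```

```bash
python3 - <<'E'
from h import *
delta([502.8,-234.6,32],np.radians(-7.5-90))
E
```

```text
ee [ 504.4 -234.5   85.2] q [-0.58  0.2   1.83  0.    1.12  1.12] gap 23.691273611817458 t 48.05 z [ 0.001 -0.    -1.   ]
shift units tool axes [-0.06  0.01  2.13]
turn z units 0.01 (=deg -0.05505479989221943 )
```

Emit:
{"api": "carry_out", "payload": {
  "series": [
    [[-0.06, 0.01, 0.6], [0, 0, 0]],
    [[0, 0, 0.6], [0, 0, 0]],
    [[0, 0, 0.4], [0, 0, 0]],
    [[0, 0, 0.2], [0, 0, 0]],
    [[0, 0, 0.12], [0, 0, 0]],
    [[0, 0, 0.08], [0, 0, 0]],
    [[0, 0, 0.05], [0, 0, 0]],
    [[0, 0, 0], [0, 0, 0]],
    [[0, 0, 0], [0, 0, 0]]
  ]
}}

```text
clock: 48.95
ee_pos: [502.6, -235.2, 33.9]
tool_rot: [0.0, 0.998, -0.065, 0.0]
contact_force: [0.8, -0.3, -0.7]
finger_gap: 23.5
gripper_force: 40.0
```

Emit:
{"api": "carry_out", "payload": {
  "series": [
    [[0, 0, 0.04], [0, 0, 0]],
    [[0, 0, 0.02], [0, 0, 0]],
    [[0, 0, 0], [0, 0, 0]],
    [[0, 0, 0], [0, 0, 0]],
    [[0, 0, 0], [0, 0, 0]]
  ]
}}

```text
clock: 49.45
ee_pos: [502.8, -235.0, 32.8]
tool_rot: [0.0, 0.998, -0.065, 0.0]
contact_force: [-1.3, 2.4, 5.4]
finger_gap: 23.7
gripper_force: 40.0
```

Emit:
{"api": "carry_out", "payload": {
  "series": [
    [[0, 0, 0], [0, 0, 0]],
    [[0, 0, 0], [0, 0, 0]],
    [[0, 0, 0], [0, 0, 0]],
    [[0, 0, 0], [0, 0, 0]],
    [[0, 0, -0.2], [0, 0, 0]],
    [[0, 0, -0.5], [0, 0, 0]],
    [[0, 0, -0.9], [0, 0, 0]],
    [[0, 0, -0.9], [0, 0, 0]],
    [[0, 0, -0.9], [0, 0, 0]],
    [[0, 0, -0.9], [0, 0, 0]],
    [[0, 0, -0.9], [0, 0, 0]],
    [[-0.64, 0.85, -0.9], [0, 0, 0]],
    [[-0.64, 0.85, -0.9], [0, 0, 0]],
    [[-0.64, 0.85, -0.9], [0, 0, 0]],
    [[-0.64, 0.85, -0.9], [0, 0, 0]],
    [[-0.64, 0.85, -0.4], [0, 0, 0]],
    [[0, 0, 0], [0, 0, 0]],
    [[0, 0, 0], [0, 0, 0]]
  ],
  "grip": 36
}}

```text
clock: 51.25
ee_pos: [409.1, -330.2, 263.0]
tool_rot: [0.0, 0.998, -0.066, 0.001]
contact_force: [0.4, 0.7, 0.3]
finger_gap: 36.1
gripper_force: 0.0
```

```bash
python3 - <<'E'
from h import *
f=grab("wrist","w6.png"); s=grab("scene","s6.png"); t=grab("top","t6.png")
for c,a,r in orange(f,130,60): print(c.round(1),a,np.round(r[1],1),round(r[2],1),(np.array([[.131,.991],[.991,-.131]])@(onz(f,[c],46)[0,:2]-[489.7,-333.7])).round(1))
cv2.imwrite("pics/c6.png",np.vstack([np.hstack([f["img"][:300,:400],s["img"][150:350,:200].repeat(2,0).repeat(2,1)[:300]]),np.hstack([t["img"][130:280,70:470].repeat(2,0).repeat(2,1)])])[:,:,::-1])
delta([478.5,321.8,200],np.radians(11.6))
E
```

```text
[480.6  66.4] 906 [ 17.4 132.3] 3.6 [-285.6   54.1]
[508.   70.5] 504 [  5.9 132.2] 3.2 [-323.3   50. ]
[294.5 107.6] 473 [27. 17.] 90.0 [-48.4   1.3]
[333.2 107.5] 465 [26. 19.] 90.0 [-98.6   1.5]
[180.3 109.1] 452 [27.3 18.3] 86.6 [100.   -0.2]
[256.3 108.8] 430 [26. 16.] 90.0 [ 1.1 -0.2]
[218.6 111.1] 475 [26. 18.] 90.0 [50.2 -3. ]
ee [ 409.4 -328.9  261.5] q [-0.83 -0.04  1.73  0.    1.45  0.87] gap 35.987540008215646 t 51.4 z [-0.001  0.001 -1.   ]
shift units tool axes [ -0.63 -26.17   2.49]
turn z units 8.87 (=deg -70.96622875951525 )
```

View pics/c6.png

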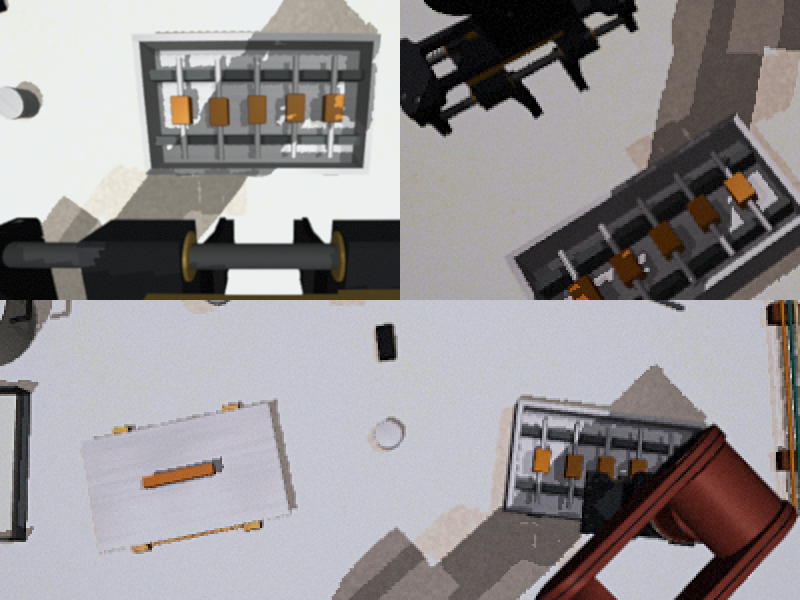

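All five pieces lie level in their notches, measured at y = -98.6, -48.4, 1.1, 50.2 and 100 mm. The lid rests flat on the bearers. Going back for it.

Emit:
{"api": "carry_out", "payload": {
  "series": [
    [[0, -0.5, 0], [0, 0, 0]],
    [[0, -1, 0], [0, 0, 0]],
    [[0, -1, 0], [0, 0, 0]],
    [[0, -1, 0], [0, 0, 0]],
    [[0, -1, 0], [0, 0, 0]],
    [[0, -1, 0], [0, 0, 0]],
    [[0, -1, 0], [0, 0, 0]],
    [[0, -1, 0], [0, 0, 0]],
    [[0, -1, 0], [0, 0, 0]],
    [[0, -1, 0], [0, 0, 0]],
    [[0, -1, 0], [0, 0, 0]],
    [[0, -1, 0], [0, 0, 0]],
    [[0, -1, 0], [0, 0, 0]],
    [[0, -1, 0], [0, 0, 0]],
    [[0, -1, 0], [0, 0, 0]],
    [[0, -1, 0], [0, 0, 0]],
    [[0, -1, 0], [0, 0, 0]],
    [[0, -1, 0], [0, 0, 0]],
    [[0, -1, 0], [0, 0, 0]],
    [[0, -1, 0], [0, 0, 0]]
  ],
  "grip": 70
}}

```text
clock: 53.4
ee_pos: [471.6, 155.7, 261.6]
tool_rot: [-0.0, 0.998, -0.065, -0.001]
contact_force: [-0.1, 0.1, 0.3]
finger_gap: 70.2
gripper_force: 0.0
```

Emit:
{"api": "carry_out", "payload": {
  "series": [
    [[0, -1, 0], [0, 0, 0]],
    [[0, -1, 0], [0, 0, 0]],
    [[0, -1, 0], [0, 0, 0]],
    [[-0.3, -1, 0], [0, 0, 0]],
    [[-0.3, -1, 0], [0, 0, 0]],
    [[0, -1, 0], [0, 0, 0]],
    [[0, -0.65, 0], [0, 0, -0.6]],
    [[0, 0, 0], [0, 0, -1]],
    [[0, 0, 0], [0, 0, -1]],
    [[0, 0, 0], [0, 0, -1]],
    [[0, 0, 0], [0, 0, -1]],
    [[0, 0, 0], [0, 0, -1]],
    [[0, 0, 0], [0, 0, -1]],
    [[0, 0, 0], [0, 0, -1]],
    [[0, 0, 0], [0, 0, -1]],
    [[0, 0, 0], [0, 0, -1]],
    [[0, 0, 0], [0, 0, -1]],
    [[0, 0, 0], [0, 0, -1]],
    [[0, 0, 0], [0, 0, -1]],
    [[0, 0, 0], [0, 0, -1]]
  ]
}}

```text
clock: 55.4
ee_pos: [478.0, 321.3, 261.5]
tool_rot: [-0.0, 0.631, 0.776, -0.001]
contact_force: [0.8, 0.3, -0.7]
finger_gap: 69.7
gripper_force: 0.0
```

Emit:
{"api": "carry_out", "payload": {
  "series": [
    [[0, 0, 0], [0, 0, 0]],
    [[0, 0, 0], [0, 0, 0]]
  ]
}}

```text
clock: 55.6
ee_pos: [478.6, 320.9, 261.7]
tool_rot: [-0.0, 0.635, 0.773, -0.0]
contact_force: [1.1, -0.6, 0.5]
finger_gap: 69.9
gripper_force: 0.0
```

```bash
python3 - <<'E'
from h import *
f=grab("wrist","w7.png"); s=grab("scene","s7.png")
h=cv2.cvtColor(f["img"],cv2.COLOR_RGB2HSV); m=((h[...,0]>=4)&(h[...,0]<=18)&(h[...,1]>130)&(h[...,2]>50)).astype(np.uint8)
m[240:]=0
n,l,st,ce=cv2.connectedComponentsWithStats(m)
for i in range(1,n):
    if st[i,4]>500:
        vs=np.nonzero((l==i).any(1))[0]; cen=np.array([[np.nonzero(l[v]==i)[0].mean(),v] for v in vs[4:-4]]); k=np.polyfit(cen[:,1],cen[:,0],1)
        P=onz(f,[[np.polyval(k,v),v] for v in(vs[0]-.5,vs[-1]+.5)],81); v=P[0]-P[1]
        print(st[i],P.round(1),np.linalg.norm(v),np.degrees(np.arctan2(v[1],v[0])),P.mean(0))
        delta([*P.mean(0)[:2],53],np.arctan2(v[1],v[0])-np.pi/2)
print([ (c.round(1),a,onz(s,[c],81).round(1)) for c,a,r in orange(s,150,150) if c[1]<200])
E
```

```text
[259 129  11  86 942] [[468.9 375.   81. ]
 [490.  268.6  81. ]] 108.431559838495 101.21221309074937 [479.42311924 321.78889596  81.        ]
ee [479.  320.6 261.8] q [0.45 0.08 1.61 0.   1.45 0.26] gap 69.96965132514006 t 55.7 z [-0. -0. -1.]
shift units tool axes [0.04 0.03 8.35]
turn z units -0.0 (=deg 0.017032728333898607 )
[(array([453. ,  39.7]), np.int32(285), array([[624.3, 882.7,  81. ]])), (array([497.7,  75.6]), np.int32(161), array([[807.1, 819.5,  81. ]])), (array([506., 162.]), np.int32(169), array([[970. , 520.4,  81. ]]))]
```

View pics/w7.png

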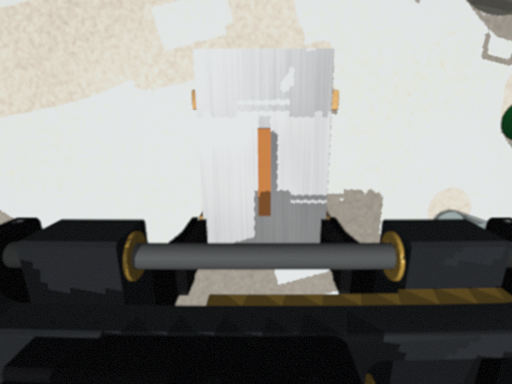

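The handle is at image (264,171), unmoved at (479,322). Descending and gripping.

Emit:
{"api": "carry_out", "payload": {
  "series": [
    [[0.04, 0.01, 0.9], [0, 0, 0]],
    [[0, 0, 0.9], [0, 0, 0]],
    [[0, 0, 0.9], [0, 0, 0]],
    [[0, 0, 0.9], [0, 0, 0]],
    [[0, 0, 0.9], [0, 0, 0]],
    [[0, 0, 0.9], [0, 0, 0]],
    [[0, 0, 0.9], [0, 0, 0]],
    [[0, 0, 0.9], [0, 0, 0]],
    [[0, 0, 0.6], [0, 0, 0]],
    [[0, 0, 0.3], [0, 0, 0]],
    [[0, 0, 0.2], [0, 0, 0]],
    [[0, 0, 0], [0, 0, 0]],
    [[0, 0, 0], [0, 0, 0]]
  ]
}}

```text
clock: 57.0
ee_pos: [480.2, 321.6, 55.5]
tool_rot: [0.0, 0.634, 0.773, 0.001]
contact_force: [0.7, 0.2, 0.3]
finger_gap: 70.0
gripper_force: 0.0
```

Emit:
{"api": "carry_out", "payload": {
  "series": [
    [[0, 0, 0], [0, 0, 0]],
    [[0, 0, 0], [0, 0, 0]],
    [[0, 0, 0], [0, 0, 0]],
    [[0, 0, 0], [0, 0, 0]],
    [[0, 0, 0], [0, 0, 0]],
    [[0, 0, 0], [0, 0, 0]],
    [[0, 0, 0], [0, 0, 0]],
    [[0, 0, 0], [0, 0, 0]],
    [[0, 0, 0], [0, 0, 0]],
    [[0, 0, 0], [0, 0, 0]],
    [[0, 0, 0], [0, 0, 0]],
    [[0, 0, 0], [0, 0, 0]]
  ],
  "grip": 0,
  "grip_force": 58
}}

```text
clock: 58.2
ee_pos: [479.4, 321.2, 54.5]
tool_rot: [-0.0, 0.634, 0.773, -0.0]
contact_force: [-0.2, -1.0, 0.0]
finger_gap: 15.4
gripper_force: 58.0
```

Emit:
{"api": "carry_out", "payload": {
  "series": [
    [[0, 0, -0.2], [0, 0, 0]],
    [[0, 0, -0.5], [0, 0, 0]],
    [[0, 0, -0.8], [0, 0, 0]],
    [[0, 0, -0.8], [0, 0, 0]],
    [[0, 0, -0.8], [0, 0, 0]],
    [[0, 0, -0.8], [0, 0, 0]],
    [[0, 0, -0.8], [0, 0, 0]],
    [[0, 0, -0.5], [0, 0, 0]],
    [[0, 0, 0], [0, 0, 0.8]],
    [[0, 0, 0], [0, 0, 0.8]],
    [[0, 0, 0], [0, 0, 0.74]],
    [[0, 0, 0], [0, 0, 0]],
    [[0, 0, 0], [0, 0, 0]]
  ]
}}

```text
clock: 59.5
ee_pos: [479.3, 321.1, 184.4]
tool_rot: [-0.0, 0.75, 0.661, -0.0]
contact_force: [0.7, 0.3, -5.1]
finger_gap: 15.6
gripper_force: 58.0
```

```bash
python3 - <<'E'
from h import *
delta([490,-333.5,84],np.radians(82.5-90))
E
```

```text
ee [479.3 321.1 184.4] q [ 0.45  0.14  1.69 -0.    1.31  0.58] gap 15.625807799139999 t 59.5 z [-0. -0. -1.]
shift units tool axes [-25.92   3.73   4.02]
turn z units 0.03 (=deg -0.25341229432764234 )
```

Emit:
{"api": "carry_out", "payload": {
  "series": [
    [[-0.5, 0.1, 0], [0, 0, 0]],
    [[-1, 0.15, 0], [0, 0, 0]],
    [[-1, 0.15, 0], [0, 0, 0]],
    [[-1, 0.15, 0], [0, 0, 0]],
    [[-1, 0.15, 0], [0, 0, 0]],
    [[-1, 0.15, 0], [0, 0, 0]],
    [[-1, 0.15, 0], [0, 0, 0]],
    [[-1, 0.15, 0], [0, 0, 0]],
    [[-1, 0.15, 0], [0, 0, 0]],
    [[-1, 0.15, 0], [0, 0, 0]],
    [[-1, 0.15, 0], [0, 0, 0]],
    [[-1, 0.15, 0], [0, 0, 0]],
    [[-1, 0.15, 0], [0, 0, 0]],
    [[-1, 0.15, 0], [0, 0, 0]],
    [[-1, 0.15, 0], [0, 0, 0]]
  ]
}}

```text
clock: 61.0
ee_pos: [486.8, -47.0, 184.6]
tool_rot: [0.0, 0.751, 0.66, -0.0]
contact_force: [0.5, 0.3, -5.6]
finger_gap: 15.6
gripper_force: 58.0
```

Emit:
{"api": "carry_out", "payload": {
  "series": [
    [[-1, 0.13, 0], [0, 0, 0]],
    [[-1, 0.13, 0], [0, 0, 0]],
    [[-1, 0.13, 0], [0, 0, 0]],
    [[-1, 0.13, 0], [0, 0, 0]],
    [[-1, 0.13, 0], [0, 0, 0]],
    [[-1, 0.13, 0], [0, 0, 0]],
    [[-1, 0.13, 0], [0, 0, 0]],
    [[-1, 0.13, 0], [0, 0, 0]],
    [[-1, 0.13, 0], [0, 0, 0]],
    [[-1, 0.13, 0], [0, 0, 0]],
    [[-0.9, 0.2, 0], [0, 0, 0]],
    [[-0.5, 0.03, 0], [0, 0, 0]],
    [[0, 0, 0.5], [0, 0, 0]],
    [[0, 0, 0.8], [0, 0, 0]],
    [[0, 0, 0.7], [0, 0, 0]],
    [[0, 0, 0], [0, 0, 0]],
    [[0, 0, 0], [0, 0, 0]],
    [[0, 0, 0], [0, 0, 0]]
  ]
}}

```text
clock: 62.8
ee_pos: [489.1, -332.9, 135.6]
tool_rot: [0.001, 0.751, 0.66, 0.0]
contact_force: [-0.1, 0.1, -5.3]
finger_gap: 15.6
gripper_force: 58.0
```

```bash
python3 - <<'E'
from h import *
delta([489.6,-333.6,84],np.radians(82.5-90))
f=grab("wrist","w8.png")
h=cv2.cvtColor(f["img"],cv2.COLOR_RGB2HSV); m=((h[...,0]>=4)&(h[...,0]<=18)&(h[...,1]>130)&(h[...,2]>50)).astype(np.uint8)
m[230:]=0
n,l,st,ce=cv2.connectedComponentsWithStats(m)
z=manip.get_state()["ee_pos"][2]-21.5+48
for i in range(1,n):
    if st[i,4]>500:
        vs=np.nonzero((l==i).any(1))[0]; P=onz(f,[ce[i],[ce[i][0],vs[0]-.5]],z); print(st[i],P, "expected far end", np.array([489.6,-333.6])+55*np.array([.131,.991]))
E
```

```text
ee [ 489.1 -332.9  135.6] q [-0.73  0.22  1.7   0.    1.22 -0.6 ] gap 15.598617239385057 t 62.8 z [ 0.001 -0.001 -1.   ]
shift units tool axes [-0.02  0.02  2.06]
turn z units 0.02 (=deg -0.13610532892211016 )
[ 247  145   33   85 2598] [[ 494.04228662 -297.67998468  162.37503045]
 [ 496.73020064 -276.9184474   162.37503045]] expected far end [ 496.805 -279.095]
```

View pics/w8.png

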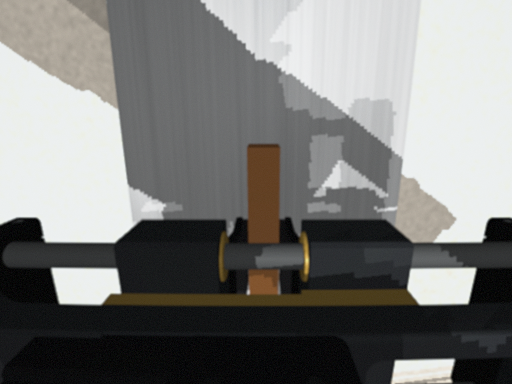

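The lid is square over the box, with its far handle end within about 2 mm of where it should be. Lowering slowly.

Emit:
{"api": "carry_out", "payload": {
  "series": [
    [[-0.05, 0.01, 0.5], [0, 0, 0]],
    [[0, 0, 0.5], [0, 0, 0]],
    [[0, 0, 0.4], [0, 0, 0]],
    [[0, 0, 0.25], [0, 0, 0]],
    [[0, 0, 0.1], [0, 0, 0]],
    [[0, 0, 0.1], [0, 0, 0]],
    [[0, 0, 0.08], [0, 0, 0]],
    [[0, 0, 0], [0, 0, 0]],
    [[0, 0, 0], [0, 0, 0]]
  ]
}}

```text
clock: 63.75
ee_pos: [488.8, -334.4, 86.6]
tool_rot: [0.0, 0.751, 0.66, 0.0]
contact_force: [-0.3, 0.1, -5.5]
finger_gap: 15.5
gripper_force: 58.0
```

Emit:
{"api": "carry_out", "payload": {
  "series": [
    [[0, 0, 0.06], [0, 0, 0]],
    [[0, 0, 0.06], [0, 0, 0]],
    [[0, 0, 0], [0, 0, 0]]
  ]
}}

```text
clock: 64.05
ee_pos: [488.5, -334.0, 83.0]
tool_rot: [-0.0, 0.751, 0.66, -0.0]
contact_force: [-0.2, 0.6, -5.5]
finger_gap: 15.5
gripper_force: 58.0
```

Already inside the box without touching anything. Last 2 mm.

Emit:
{"api": "carry_out", "payload": {
  "series": [
    [[0, 0, 0.04], [0, 0, 0]],
    [[0, 0, 0.03], [0, 0, 0]],
    [[0, 0, 0], [0, 0, 0]],
    [[0, 0, 0], [0, 0, 0]]
  ]
}}

```text
clock: 64.45
ee_pos: [488.6, -334.2, 81.5]
tool_rot: [0.0, 0.751, 0.66, 0.0]
contact_force: [-0.6, 0.0, -5.4]
finger_gap: 15.3
gripper_force: 58.0
```

Emit:
{"api": "carry_out", "payload": {
  "series": [
    [[0, 0, 0.03], [0, 0, 0]],
    [[0, 0, 0.02], [0, 0, 0]],
    [[0, 0, 0], [0, 0, 0]],
    [[0, 0, 0], [0, 0, 0]]
  ]
}}

```text
clock: 64.85
ee_pos: [488.7, -334.2, 81.5]
tool_rot: [0.0, 0.751, 0.66, -0.0]
contact_force: [-3.8, 3.7, 3.9]
finger_gap: 15.5
gripper_force: 58.0
```

Home contact at the expected height. Release, rise, back off and check.

Emit:
{"api": "carry_out", "payload": {
  "series": [
    [[0, 0, 0], [0, 0, 0]],
    [[0, 0, 0], [0, 0, 0]],
    [[0, 0, 0], [0, 0, 0]],
    [[0, 0, 0], [0, 0, 0]],
    [[0, 0, 0], [0, 0, 0]],
    [[0, 0, 0], [0, 0, 0]],
    [[0, 0, -0.3], [0, 0, 0]],
    [[0, 0, -0.6], [0, 0, 0]],
    [[0, 0, -1], [0, 0, 0]],
    [[0, 0, -1], [0, 0, 0]],
    [[0, 0, -1], [0, 0, 0]],
    [[0, 0, -1], [0, 0, 0]],
    [[0, 0, -1], [0, 0, 0]],
    [[0, 0, -0.6], [0, 0, 0]],
    [[0, 0, 0], [0, 0, 0]],
    [[0, 0, 0], [0, 0, 0]]
  ],
  "grip": 70
}}

```text
clock: 66.45
ee_pos: [488.5, -334.1, 242.7]
tool_rot: [0.0, 0.751, 0.66, 0.0]
contact_force: [0.4, 0.6, -0.8]
finger_gap: 70.0
gripper_force: 0.0
```

```bash
python3 - <<'E'
from h import *
f=grab("wrist","w9.png");s=grab("scene","s9.png")
cv2.imwrite("pics/c9.png",np.hstack([f["img"][:300,:400],s["img"][150:350,:200].repeat(2,0).repeat(2,1)[:300]])[:,:,::-1])
h=cv2.cvtColor(f["img"],cv2.COLOR_RGB2HSV); m=((h[...,0]>=4)&(h[...,0]<=18)&(h[...,1]>130)&(h[...,2]>50)).astype(np.uint8)
m[240:]=0
n,l,st,ce=cv2.connectedComponentsWithStats(m)
for i in range(1,n):
    if st[i,4]>500:
        vs=np.nonzero((l==i).any(1))[0]; P=onz(f,[[ce[i][0],v] for v in(vs[0]-.5,vs[-1]+.5)],108); print(st[i],P,P.mean(0),np.linalg.norm(P[0]-P[1]))
print(manip.get_state()["ee_pos"],manip.get_state()["contact_force"])
E
```

```text
[ 257  131   14   98 1249] [[ 496.02155304 -279.59699594  108.        ]
 [ 481.99131572 -387.34889857  108.        ]] [ 489.00643438 -333.47294726  108.        ] 108.66149308705782
[ 487.93166451 -333.59785468  241.07255779] [ 0.2405105   0.02995255 -0.47079832]
```

View pics/c9.png

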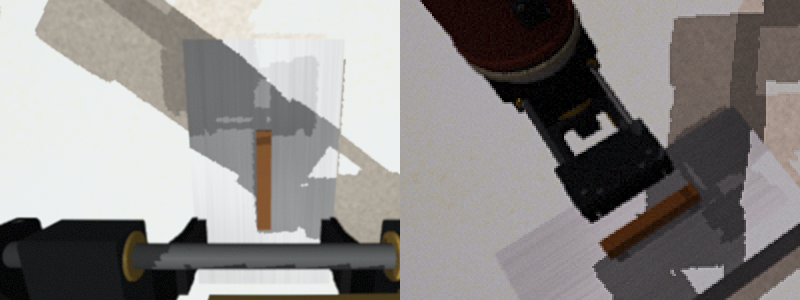

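The lid sits home: the handle is at wrist image (264,180), centred at (489.0,-333.5), and its 108.7 mm apparent length (108.98 mm before the lift) puts it at the original height. Handing in.

```bash
python3 -c "
from cell import manip
print(manip.finish_job())"
```

```text
the job is handed in; nothing more can be done
None
```

The job is handed in at about 66 s: the lid was lifted onto the bearers, all four glass pieces were laid level in the free notches, the cooling piece stayed in place, and the lid is back fully home; the last pictures agree, but the hand-in returned no verdict.

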